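# Weigh up a nest of stoneware measuring cups on the shop's label scale

## Robot

A 7-joint arm with a two-finger parallel gripper is mounted at the origin on the work surface. World frame = base frame: x ahead of the robot, y to its left, z up, the work surface at z = 0. Lengths are in m, angles in degrees, forces in N, time in s.
With the tool pointing down it reaches from about 0.425 to 0.875 m from the base axis. Payload 4.7 kg.
Tool frame: the origin (TCP) lies at the centre of the arm's flange, where the gripper is bolted on; the fingertips stand 182 mm ahead of it and the grasp point (between the pads) lies 164 mm ahead of it (env.grip_depth is the distance from the TCP to the grasp point, in m); z points along the fingers, y is the line along which they close (so a half turn about z gives the same grasp; the last joint's range is limited). The gripper opens to 87 mm and grips with 3 to 60 N. Pads are 19 mm wide; open, the fingers measure 117 mm over their backs; the gripper's body (75 mm by 190 mm) begins 51 mm behind the grasp point.
Start: joints at [76.037, 18.392, -4.016, 83.108, 1.295, 78.541, -3.26], TCP at [0.166, -0.629, 0.405] pointing down, gripper open.
Joint ranges: [-163.93, 163.93], [-17.29, 119.83], [-79.2, 71.16], [3.27, 140.29], [-89.18, 269.18], [5.43, 117.66], [-154.24, 154.24]. Speed limits (degrees/s): [147.25, 147.25, 180, 180, 180, 180, 180].

## Interface

Orientations are given as [roll, pitch, yaw] about the fixed x, y, z axes, in that order (R = Rz(yaw) Ry(pitch) Rx(roll)).
In Python, from cell import env gives the robot as it stands. The module is installed in compiled form; this text tells all that it offers.
- The arm moves only by the tool send_rows, never from a script. Its arguments are lists of equal length, an entry for each row: "xyz": the shift along the tool's x, y, z in m, a list of three; "rotation": the turn, a rotation vector about the tool's x, y, z in rad, a list of three; "jaw": the opening, from 0 (shut) to 1 (fully open). A call has 1 to 20 rows; each row shifts and turns the commanded pose from where the row before left it, along the tool's axes as they then stand; what a row does not reach is not made up. A row lasts 1/10 s, in which the tool goes at most 50 mm and 8.59 degrees, less where a joint would pass 70% of its speed; a pose out of reach is approached as far as the arm can. A call is refused whole if a number of a shift passes 0.05 or a number of a turn 0.15, either way. A call with a gripper value outside its range is refused whole. The fingers move at their own pace and stop on an object; "newtons" is the grip in N (left out, the last holds). Time passes only in rows, so rows that do not move let the fingers close. It gives the time, the measured TCP pose, the force, the opening and the grip force at its end, in the units of the state.
- env.get_obs(): the state, without advancing time (a new reading comes with each control period).
- env.read_camera(name): name is "scene" or "top" or "wrist"; returns a dict with "image" (480x640x3 uint8, blue, green, red), "fx", "fy", "cx", "cy" (pixels), "R" (3x3) and "t" (3): a world point X has camera coordinates R X + t. Camera axes: x right, y down, z forward; pixel columns grow to the right and rows downward; lengths in m; the calibration is good to about 2 mm. A picture is of the moment at which its call begins. There is no depth.
- env.sign_off(): hands the job in; it is judged then, once.
The state is a dict: "time_s": time; "qpos": joint angles; "joint_velocities": joint speeds; "effort": joint torques, N m; "tool_pos": TCP position; "tool_rot": TCP orientation; "force": force on the tool from outside, world axes, zero at the start; "wrist_torque": the same for the moment, N m; "grip_width": finger opening in m; "grasp_force": force on a finger pad.
Only numpy, scipy, OpenCV 4.12 (cv2) and the standard library are available. Lean on these libraries where they do the work, as an engineer would, in place of code of your own. Each camera call takes 0.05 s, during which the arm holds its last target. There are 200 camera calls.

## Task

Weigh up the stoneware measuring cups for a customer who buys them by weight: while the wooden tray on the scale is still empty, press the green key (on) and then the blue key (tare); then set every measuring cup on the counter upright in the tray, each nested fully down inside the next larger one; then press the yellow key (price) and then the red key (print). Press one key at a time, fully down, and let it come up before the next; set the stoneware down rather than dropping it, leave the tray on the scale with the nested cups in it, and leave the other stock alone.

Things in the scene. Friction and masses are not known exactly. Their poses are not given: they have to be found in the camera images.
- scale: Label-printing counter scale, fixed to the table; its place and yaw vary. Origin on the table under the centre of its steel platter (260 x 320 mm, rigid, top face 70 mm up); its x axis points away from the robot. The white key console (110 x 320 mm, top face 45 mm up) is on the platter's -x side, x = -0.239 to -0.129 m.
- tray: Loose open gift tray of light wood, 200 mm (its x) x 220 mm (its y) outside, 35 mm high, walls and floor 6 mm thick, 0.5 kg, standing on the platter. Origin: centre of its underside. A cup nested in a larger one stands on that one's inner floor, 8 mm higher, and its handle then clears the larger cup's rim and handle in any direction.
- key_on (a joint): Travel of the green key, which switches the scale on: 0 up, 0.006 m fully down; sprung: it starts moving at 1.2 N and is fully down at 4 N. Counts as pressed beyond 0.0045 m, as let up below 0.002 m. The keys stand in a row on the console: green, blue, yellow, red from the scale's +y to -y, 55 mm apart.
- key_on_top (a point): Centre of the top face of the green key, a disc 28 mm across in a black collar 44 mm across; it is pressed straight down and its top stands 18 mm above the console (6 mm above its collar) when up.
- key_tare (a joint): Travel of the blue key, which tares, that is, zeroes the weight of the empty tray: 0 up, 0.006 m fully down; sprung: it starts moving at 1.2 N and is fully down at 4 N. Counts as pressed beyond 0.0045 m, as let up below 0.002 m. The keys stand in a row on the console: green, blue, yellow, red from the scale's +y to -y, 55 mm apart.
- key_tare_top (a point): Centre of the top face of the blue key, a disc 28 mm across in a black collar 44 mm across; it is pressed straight down and its top stands 18 mm above the console (6 mm above its collar) when up.
- key_price (a joint): Travel of the yellow key, which calls up the price: 0 up, 0.006 m fully down; sprung: it starts moving at 1.2 N and is fully down at 4 N. Counts as pressed beyond 0.0045 m, as let up below 0.002 m. The keys stand in a row on the console: green, blue, yellow, red from the scale's +y to -y, 55 mm apart.
- key_price_top (a point): Centre of the top face of the yellow key, a disc 28 mm across in a black collar 44 mm across; it is pressed straight down and its top stands 18 mm above the console (6 mm above its collar) when up.
- key_print (a joint): Travel of the red key, which prints the label: 0 up, 0.006 m fully down; sprung: it starts moving at 1.2 N and is fully down at 4 N. Counts as pressed beyond 0.0045 m, as let up below 0.002 m. The keys stand in a row on the console: green, blue, yellow, red from the scale's +y to -y, 55 mm apart.
- key_print_top (a point): Centre of the top face of the red key, a disc 28 mm across in a black collar 44 mm across; it is pressed straight down and its top stands 18 mm above the console (6 mm above its collar) when up.
- cup_terracotta: The largest measuring cup, terracotta (orange-brown) stoneware, loose, 0.26 kg, may be absent. Rim 110 mm across, foot 104 mm, 50 mm tall, wall 3 mm, floor 8 mm thick. Origin: centre of its underside. A straight flat handle, 16 mm wide, 46 to 52 mm above the origin, runs along the cup's -x axis from the rim to 106 mm from the origin; grip it from above at its middle, 81 mm out.
- cup_cream: The second largest measuring cup, cream stoneware, loose, 0.21 kg, may be absent. Rim 95 mm across, foot 89 mm, 50 mm tall, wall 3 mm, floor 8 mm thick. Origin: centre of its underside. A straight flat handle, 16 mm wide, 46 to 52 mm above the origin, runs along the cup's -x axis from the rim to 98 mm from the origin; grip it from above at its middle, 74 mm out.
- cup_blue: The middle measuring cup, dark blue stoneware, loose, 0.16 kg, may be absent. Rim 80 mm across, foot 74 mm, 50 mm tall, wall 3 mm, floor 8 mm thick. Origin: centre of its underside. A straight flat handle, 16 mm wide, 46 to 52 mm above the origin, runs along the cup's -x axis from the rim to 91 mm from the origin; grip it from above at its middle, 66 mm out.
- cup_sage: The second smallest measuring cup, sage green stoneware, loose, 0.12 kg, may be absent. Rim 65 mm across, foot 59 mm, 50 mm tall, wall 3 mm, floor 8 mm thick. Origin: centre of its underside. A straight flat handle, 16 mm wide, 46 to 52 mm above the origin, runs along the cup's -x axis from the rim to 84 mm from the origin; grip it from above at its middle, 58 mm out.
- cup_mustard: The smallest measuring cup, mustard yellow stoneware, loose, 0.08 kg, may be absent. Rim 52 mm across, foot 46 mm, 50 mm tall, wall 3 mm, floor 8 mm thick. Origin: centre of its underside. A straight flat handle, 16 mm wide, 46 to 52 mm above the origin, runs along the cup's -x axis from the rim to 77 mm from the origin; grip it from above at its middle, 52 mm out.
- bottle_amber: Shop stock, not part of the job, loose: small amber bottle with a black cap, 38 mm across, 62 mm tall. Origin: centre of its underside.
- candle_tin: Shop stock, not part of the job, loose: steel candle tin, 46 mm across, 32 mm tall. Origin: centre of its underside.
- candle_amber: Shop stock, not part of the job, loose: amber glass candle, 72 mm across, 75 mm tall. Origin: centre of its underside.
- jar_salve: Shop stock, not part of the job, loose: green glass jar with a wooden lid, 56 mm across, 55 mm tall. Origin: centre of its underside.
- soap_box: Shop stock, not part of the job, loose: dark green soap box, 60 x 90 x 35 mm. Origin: centre of its underside.
- pinch_bowl: Shop stock, not part of the job, loose: small terracotta bowl, 90 mm across, 35 mm tall. Origin: centre of its underside.
- card_pack: Shop stock, not part of the job, loose: cream pack of cards, 110 x 150 x 30 mm. Origin: centre of its underside.
Things that resemble listed ones, but are neither listed nor needed, are in the scene too. Leave any pink look-alike of the cup_terracotta alone.

How it is judged:
By the outcome, as a careful person would: the job done as asked, in the order asked, and still so for the second after the job is handed in, with the robot touching nothing.
Of cup_terracotta, cup_cream, cup_blue, cup_sage, cup_mustard only 3 to 5 are there at a start; the rules pass over those that are not, and their reading is None.
At some moment in a run one of cup_terracotta, cup_cream, cup_blue, cup_sage, cup_mustard may be knocked a few centimetres aside while the robot is not near it.
It also fails if it takes over 210 s, if anything falls off the work surface, if the arm or the gripper's body presses on something with over 40 N, if the wrist force passes 120 N, or if a joint passes its speed limit or range.

## Working session

There is one attempt and no reset: what is moved stays moved. The work goes in short steps, Python scripts to look and compute and a tool call to move; the robot and the scene stay as the last step left them, time stands still between calls to the robot, and variables do not carry over. Pictures are saved under pics/ and viewed, at most 14 in all, crops included, and the job is handed in when it is done.

Besides the shell and the picture viewer there is one more tool, called as name(argument=value, ...) on one line, values as JSON. send_rows: Moves the arm, as the interface text tells. Its arguments: {"type":"object","properties":{"xyz":{"type":"array"},"rotation":{"type":"array"},"jaw":{"type":"array"},"newtons":{"type":"number"}},"required":["xyz","rotation","jaw"]}

```bash
mkdir -p pics; python3 - <<'E'
from cell import env
import cv2,numpy as np
for n in("top","scene"):
    c=env.read_camera(n);cv2.imwrite(f"pics/{n}0.png",c["image"]);print(n,c["fx"],c["cx"],c["cy"],np.round(c["R"],3).tolist(),np.round(c["t"],3))
o=env.get_obs();print(o)
E
```

```text
top 532.9491014112115 317.96141382872315 236.20056754621095 [[0.023, -1.0, -0.004], [-0.978, -0.022, -0.209], [0.209, 0.009, -0.978]] [0.047 0.521 1.363]
scene 502.5521110570258 311.2932707279426 240.1136897628273 [[0.681, 0.732, 0.006], [0.629, -0.58, -0.517], [-0.375, 0.356, -0.856]] [-0.381 -0.253  1.485]
{'time_s': 0.1, 'qpos': array([76.03615466, 18.43447233, -4.01469076, 83.16642525,  1.29438518,
       78.54161716, -3.2593361 ]), 'joint_velocities': array([ 0.03239752, -0.23460067, -0.02485683, -0.11395121, -0.06040732,
       -0.03931925,  0.00366302]), 'effort': array([-3.70612179e-04, -4.92574167e+01, -4.05976865e-01, -3.13398564e+01,
       -6.40632631e-02,  3.95077514e-02,  1.00474333e-04]), 'tool_pos': array([ 0.16564669, -0.62835435,  0.40378739]), 'tool_rot': array([-1.79902678e+02,  5.09504555e-03,  1.47731547e+01]), 'force': array([-0.32235889, -0.09657775,  0.02196863]), 'wrist_torque': array([ 0.03803446, -0.05092483, -0.04143533]), 'grasp_force': 0.0, 'grip_width': 0.08707590935224574}
```

View pics/top0.png

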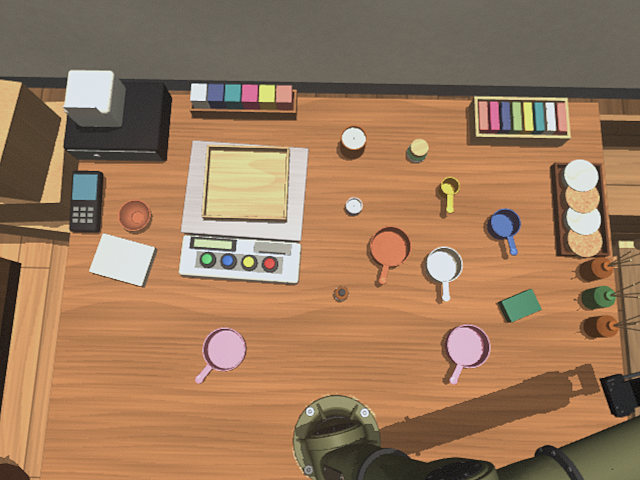

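View pics/scene0.png

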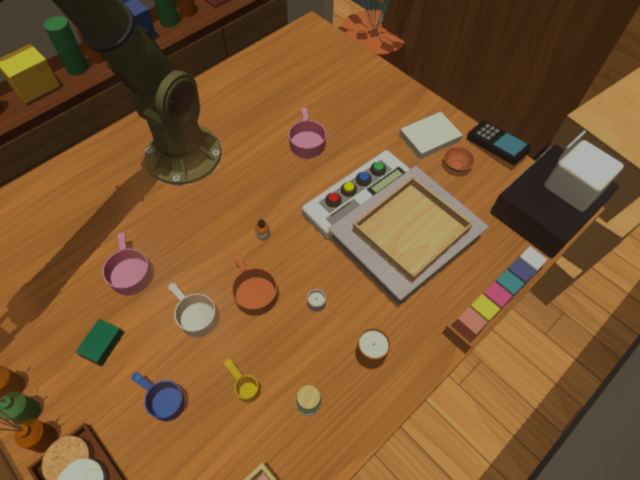

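```bash
cat > h.py <<'E'
from cell import env
import cv2,numpy as np
from scipy.optimize import least_squares
RAD=dict(terracotta=.055,cream=.0475,blue=.040,mustard=.026)
def cast(c,uv,z):
    uv=np.atleast_2d(uv).astype(float)
    d=np.c_[(uv[:,0]-c["cx"])/c["fx"],(uv[:,1]-c["cy"])/c["fy"],np.ones(len(uv))]@c["R"]
    o=-c["R"].T@c["t"]
    return (o+d*((z-o[2])/d[:,2])[:,None])[:,:2],o
def hsvmask(img,lo,hi):
    return cv2.inRange(cv2.cvtColor(img,cv2.COLOR_BGR2HSV),np.array(lo),np.array(hi))
RNG=dict(terracotta=((5,150,60),(10,255,255)),cream=((0,0,90),(179,60,255)),blue=((105,120,40),(125,255,255)),mustard=((24,150,60),(32,255,255)))
def proj(c,X):
    p=c["R"]@np.asarray(X)+c["t"];return np.array([c["fx"]*p[0]/p[2]+c["cx"],c["fy"]*p[1]/p[2]+c["cy"]])
def cup(c,name,seed,win=60,z0=0.0):
    """seed pixel -> centre xy, handle direction deg (world), residual"""
    m=hsvmask(c["image"],*RNG[name]);w=np.zeros_like(m);x,y=map(int,seed)
    w[max(0,y-win):y+win,max(0,x-win):x+win]=255
    m=cv2.morphologyEx(m&w,cv2.MORPH_CLOSE,np.ones((5,5)))
    n,l,s,_=cv2.connectedComponentsWithStats(m);k=1+np.argmax(s[1:,4])
    m=(l==k).astype(np.uint8)
    ct=max(cv2.findContours(m,cv2.RETR_EXTERNAL,cv2.CHAIN_APPROX_NONE)[0],key=len)[:,0]
    P,o=cast(c,ct,z0+.05);R=RAD[name]
    ctr=P.mean(0)
    yy,xx=np.nonzero(m);Q,_=cast(c,np.c_[xx,yy],z0+.051)
    a=None
    for i in range(12):
        far=(P-ctr)@((ctr-o[:2])/np.linalg.norm(ctr-o[:2]))>-.1*R
        d=P-ctr
        ok=far&(np.linalg.norm(d,axis=1)<R+.006)
        if a is not None: ok&=np.abs(np.angle(np.exp(1j*(np.arctan2(d[:,1],d[:,0])-a))))>.012/R+.15
        r=least_squares(lambda q:np.linalg.norm(P[ok]-q,axis=1)-R-.0006,ctr,loss="soft_l1",f_scale=.001);ctr=r.x
        H=Q[np.linalg.norm(Q-ctr,axis=1)>R+.016]
        if len(H)>3:
            h=H.mean(0)-ctr;a=np.arctan2(h[1],h[0])
    return ctr,np.degrees(a) if a is not None else None,np.abs(r.fun).mean(),np.linalg.norm(H-ctr,axis=1).max() if len(H) else 0,s[k,4]
E
python3 - <<'E'
from h import *
np.set_printoptions(precision=4,suppress=True)
T=env.read_camera("top");S=env.read_camera("scene")
st=dict(terracotta=(389,250),cream=(443,268),blue=(505,228),mustard=(450,190))
ss=dict(terracotta=(255,290),cream=(195,312),blue=(163,398),mustard=(246,385))
for c,d in((T,st),(S,ss)):
    hs=cv2.cvtColor(c["image"],cv2.COLOR_BGR2HSV)
    for n in d: print(n,hs[d[n][1],d[n][0]],cup(c,n,d[n],win=45))
K=[]
for c,pts in((T,[(207,259),(228,261),(249,262),(270,264)]),(S,[(378,168),(364,179),(349,188),(333,199)])):
    hs=cv2.cvtColor(c["image"],cv2.COLOR_BGR2HSV);P=[]
    for p in pts:
        h0=hs[p[1],p[0]].astype(int);w=np.zeros(hs.shape[:2],np.uint8);cv2.circle(w,p,11,255,-1)
        dh=np.abs((hs[...,0].astype(int)-h0[0]+90)%180-90)
        m=((dh<8)&(hs[...,1]>100)&(hs[...,2]>60)&(w>0)).astype(np.uint8)
        y,x=np.nonzero(m);P.append(cast(c,(x.mean(),y.mean()),.062)[0][0])
    P=np.array(P);t=np.array([1,0,-1,-2])+.5
    s=np.polyfit(t,P,1);print(P.tolist(),"step",s[0],np.linalg.norm(s[0]),"mid",s[1],"yaw",np.degrees(np.arctan2(-s[0][0],s[0][1])))
# tray: wood rim in top
m=hsvmask(T["image"],(15,60,150),(28,150,255));w=np.zeros_like(m);w[140:228,195:298]=255;m&=w
ct=max(cv2.findContours(m,cv2.RETR_EXTERNAL,2)[0],key=cv2.contourArea);r=cv2.minAreaRect(ct);b=cv2.boxPoints(r)
P=cast(T,b,.105)[0];print("tray",b.tolist(),P.tolist(),P.mean(0))
E
```

```text
terracotta [  9 146 217] (array([ 0.4855, -0.0437]), np.float64(-83.81944849307578), np.float64(0.0015377472292320213), np.float64(0.09553505488695781), np.int32(149))
cream [105  13 235] (array([ 0.4525, -0.2743]), np.float64(-178.32273233056992), np.float64(0.0009000773566171319), np.float64(0.0968613862312945), np.int32(1173))
blue [110 120 189] (array([ 0.5035, -0.4111]), np.float64(-16.62886796515389), np.float64(0.0010946157864329855), np.float64(0.10156965313769649), np.int32(480))
mustard [ 29 138 221] (array([ 0.6634, -0.2484]), None, np.float64(0.000746691546536462), 0, np.int32(9))
terracotta [ 11 180 169] (array([ 0.5229, -0.0826]), None, np.float64(0.0017424675542430617), 0, np.int32(27))
cream [ 30  25 175] (array([ 0.4834, -0.2834]), np.float64(176.924460983413), np.float64(0.00417854008825807), np.float64(0.12497571706275977), np.int32(977))
blue [111 125 133] (array([ 0.6331, -0.4516]), np.float64(179.04909118446753), np.float64(0.0034040716755763013), np.float64(0.07944013209156463), np.int32(443))
mustard [ 25 209 173] (array([ 0.692 , -0.2995]), None, np.float64(0
[... 211 characters left out ...]
tep [0.0027 0.055 ] 0.05508826574415767 mid [0.4476 0.2683] yaw -2.7962404942652515
[[0.45175028611423274, 0.3518482521422326], [0.4487552685449844, 0.29653785234734475], [0.4457383989752346, 0.2413879889661582], [0.44504181159232414, 0.18432290013072972]] step [0.0023 0.0558] 0.05582058463682104 mid [0.4478 0.2685] yaw -2.3760694528650768
tray [[201.70242309570312, 216.71397399902344], [203.72787475585938, 143.7980194091797], [289.1619567871094, 146.1711883544922], [287.1365051269531, 219.08714294433594]] [[0.5537594818951099, 0.36089672850469334], [0.7540400918494394, 0.36928213033666085], [0.7522169911661687, 0.14118777892530268], [0.5523300247765863, 0.13952439806390732]] [0.6531 0.2527]
```

```bash
python3 - <<'E'
s=open('h.py').read()
a=s.index('    m=hsvmask(c["image"],*RNG'); b=s.index('    n,l,s,_=')
s=s[:a]+'''    x,y=map(int,seed);f=c["fx"]/np.linalg.norm(cast(c,seed,z0+.05)[1]-np.r_[cast(c,seed,z0+.05)[0][0],z0+.05]) # px per m
    g=np.full(c["image"].shape[:2],cv2.GC_BGD,np.uint8);R=RAD[name]
    cv2.circle(g,(x,y),int(f*(R+.085)),cv2.GC_PR_BGD,-1);cv2.circle(g,(x,y),int(f*R*.7),cv2.GC_FGD,-1)
    cv2.circle(g,(x,y),int(f*R*1.1),cv2.GC_PR_FGD,int(f*R*.5))
    if hint is not None: cv2.line(g,(x,y),tuple(map(int,hint)),cv2.GC_FGD,2)
    cv2.grabCut(c["image"],g,None,np.zeros((1,65)),np.zeros((1,65)),6,cv2.GC_INIT_WITH_MASK)
    m=((g==1)|(g==3)).astype(np.uint8)
'''+s[b:]
s=s.replace("win=60,z0=0.0","hint=None,z0=0.0,draw=None")
s=s.replace("    P,o=cast(c,ct","    if draw is not None: cv2.drawContours(draw,[ct[:,None]],-1,(255,0,255),1)\n    P,o=cast(c,ct")
open('h.py','w').write(s)
E
python3 - <<'E'
from h import *
np.set_printoptions(precision=4,suppress=True)
T=env.read_camera("top");S=env.read_camera("scene")
st=dict(terracotta=((390,247),(383,277)),cream=((443,265),(446,295)),blue=((504,223),(513,248)),mustard=((450,186),(449,208)))
ss=dict(terracotta=((255,290),(240,263)),cream=((195,312),(177,292)),blue=((163,400),(141,380)),mustard=((246,385),(232,366)))
for c,d,k in((T,st,"t"),(S,ss,"s")):
    D=c["image"].copy()
    for n in d: print(n,*cup(c,n,d[n][0],d[n][1],draw=D))
    cv2.imwrite("pics/d%s.png"%k,D)
a=cv2.imread("pics/dt.png")[130:330,340:560];b=cv2.imread("pics/ds.png")[230:430,110:330]
cv2.imwrite("pics/d.png",cv2.resize(np.hstack([a,b]),(792,360)))
E
```

```text
terracotta [ 0.4945 -0.1298] 164.74691301321 0.0021441626599256864 0.11101135618792031 1572
cream [ 0.4527 -0.275 ] -178.83075443924443 0.0008818868573608648 0.09463900951601686 1150
blue [ 0.5679 -0.4405] 174.65602743332119 0.0010677881142116968 0.09833117885067108 1130
mustard [ 0.6648 -0.292 ] -178.49414998804974 0.003003258337508014 0.06999210858482098 333
terracotta [ 0.5076 -0.1371] 165.94275567564242 0.002326530952320509 0.08756881304167813 1749
cream [ 0.4554 -0.2764] -179.6104399777662 0.0008369905597047893 0.0989628759777817 1379
blue [ 0.5739 -0.4431] -169.55459599542976 0.000868499520417716 0.09433373164488376 1609
mustard [ 0.6811 -0.2986] 175.9680206029695 0.002139658262510729 0.08550643849546745 680
```

View pics/d.png

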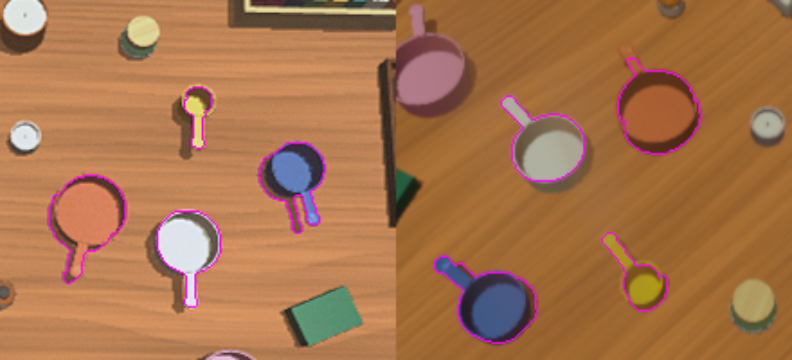

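send_rows(xyz=[[0,0,0],[0,0,0],[0.03,-0.029,0],[0.03,-0.029,0],[0.03,-0.029,0],[0.03,-0.029,0],[0.03,-0.029,0],[0.03,-0.029,0],[0.03,-0.029,0],[0.03,-0.029,0],[0.03,-0.029,0],[0.03,-0.029,0],[0.03,-0.029,0],[0.03,-0.029,0],[0.03,-0.029,0],[0,0,0],[0,0,0]], rotation=[[0,0,0.1289],[0,0,0.1289],[0,0,0],[0,0,0],[0,0,0],[0,0,0],[0,0,0],[0,0,0],[0,0,0],[0,0,0],[0,0,0],[0,0,0],[0,0,0],[0,0,0],[0,0,0],[0,0,0],[0,0,0]], jaw=[0,0,0,0,0,0,0,0,0,0,0,0,0,0,0,0,0], newtons=20)

```text
time_s: 2.0
tool_pos: [0.5563, -0.2503, 0.4045]
tool_rot: [-180.0, 0.0, 0.2]
force: [-0.6, -0.5, -0.2]
grip_width: 0.0008
grasp_force: 0.0
```

```bash
python3 - <<'E'
from h import *
c=env.read_camera("wrist");cv2.imwrite("pics/w0.png",c["image"]);print(c["fx"],c["cx"],c["cy"],np.round(c["R"],3).tolist(),-c["R"].T@c["t"])
E
```

```text
349.8702793239411 318.4963084868483 235.0180343300088 [[0.004, -1.0, -0.0], [-0.964, -0.004, 0.265], [-0.265, -0.001, -0.964]] [ 0.62917663 -0.24908496  0.38398167]
```

View pics/w0.png

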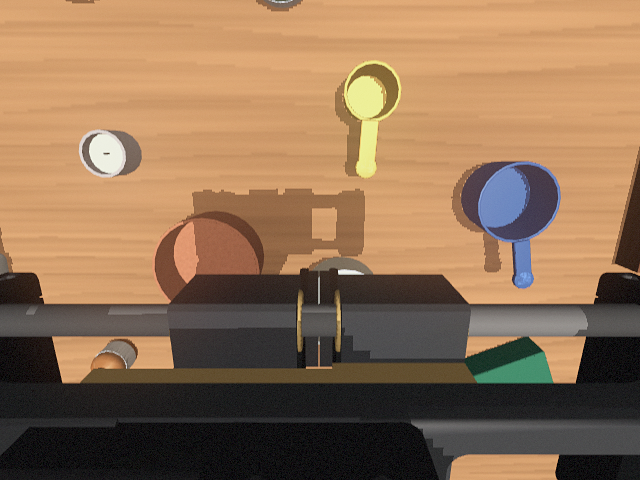

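send_rows(xyz=[[-0.0065,-0.0376,0],[-0.0065,-0.0376,0],[-0.0065,-0.0376,0],[-0.0065,-0.0376,0],[-0.0065,-0.0376,0],[-0.0065,-0.0376,0],[-0.0065,-0.0376,0],[-0.0065,-0.0376,0],[-0.0065,-0.0376,0],[-0.0065,-0.0376,0],[-0.0065,-0.0376,0],[-0.0065,-0.0376,0],[-0.0065,-0.0376,0],[-0.0065,-0.0376,0],[-0.0065,-0.0376,0],[-0.0065,-0.0376,0],[0,0,0.045],[0,0,0.045],[0,0,0.045],[0,0,0]], rotation=[[0,0,0],[0,0,0],[0,0,0],[0,0,0],[0,0,0],[0,0,0],[0,0,0],[0,0,0],[0,0,0],[0,0,0],[0,0,0],[0,0,0],[0,0,0],[0,0,0],[0,0,0],[0,0,0],[0,0,0],[0,0,0],[0,0,0],[0,0,0]], jaw=[0,0,0,0,0,0,0,0,0,0,0,0,0,0,0,0,0,0,0,0])

```text
time_s: 4.05
tool_pos: [0.4508, 0.346, 0.2637]
tool_rot: [179.6, 0.5, -0.2]
force: [-0.5, -0.9, -0.4]
grip_width: 0.0006
grasp_force: 0.0
```

send_rows(xyz=[[0,0,0],[0,0,0],[0,0,0]], rotation=[[0,0,0],[0,0,0],[0,0,0]], jaw=[0,0,0])

```text
time_s: 4.35
tool_pos: [0.4527, 0.3506, 0.2725]
tool_rot: [-179.9, -0.2, -0.0]
force: [0.4, -0.4, 0.4]
grip_width: 0.0004
grasp_force: 0.0
```

send_rows(xyz=[[-0.001,0,0.013],[0,0,0.008],[0,0,0.006],[0,0,0.004],[0,0,0.002],[0,0,0],[0,0,0],[0,0,0]], rotation=[[0,0,0],[0,0,0],[0,0,0],[0,0,0],[0,0,0],[0,0,0],[0,0,0],[0,0,0]], jaw=[0,0,0,0,0,0,0,0])

```text
time_s: 5.15
tool_pos: [0.4506, 0.3509, 0.2428]
tool_rot: [179.8, -0.1, 0.0]
force: [-12.0, -11.7, 44.2]
grip_width: 0.0008
grasp_force: 22.2
```

send_rows(xyz=[[0,0,-0.002],[0,0,0],[0,0,0]], rotation=[[0,0,0],[0,0,0],[0,0,0]], jaw=[0,0,0])

```text
time_s: 5.45
tool_pos: [0.4507, 0.3506, 0.2431]
tool_rot: [179.8, -0.1, -0.0]
force: [-8.6, -8.7, 32.8]
grip_width: 0.0004
grasp_force: 16.3
```

```bash
python3 - <<'E'
from h import *
c=env.read_camera("scene");cv2.imwrite("pics/k0.png",cv2.resize(c["image"][120:220,290:420],None,fx=4,fy=4))
E
```

```text
(no output)
```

View pics/k0.png

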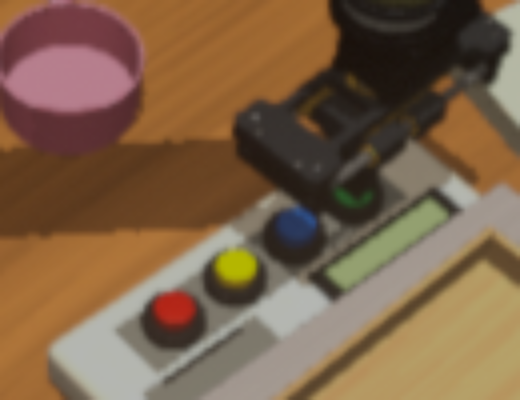

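send_rows(xyz=[[0,0,-0.011],[0,0,-0.02],[0,0,0],[0,0,0],[-0.0015,0.0275,0],[-0.0015,0.0275,0],[0,0,0],[0,0,0],[0,0,0]], rotation=[[0,0,0],[0,0,0],[0,0,0],[0,0,0],[0,0,0],[0,0,0],[0,0,0],[0,0,0],[0,0,0]], jaw=[0,0,0,0,0,0,0,0,0])

```text
time_s: 6.4
tool_pos: [0.4474, 0.2958, 0.2692]
tool_rot: [-180.0, 0.0, 0.1]
force: [0.7, 0.2, -0.5]
grip_width: 0.0006
grasp_force: 0.0
```

send_rows(xyz=[[0.001,0,0.012],[0,0,0.006],[0,0,0.004],[0,0,0.003],[0,0,0.0025],[0,0,0],[0,0,0],[0,0,0]], rotation=[[0,0,0],[0,0,0],[0,0,0],[0,0,0],[0,0,0],[0,0,0],[0,0,0],[0,0,0]], jaw=[0,0,0,0,0,0,0,0])

```text
time_s: 7.2
tool_pos: [0.4482, 0.2956, 0.2435]
tool_rot: [179.9, 0.0, 0.0]
force: [-6.4, -2.4, 13.1]
grip_width: 0.0008
grasp_force: 6.2
```

send_rows(xyz=[[0,0,-0.02],[0,0,-0.045],[0,0,-0.049],[0,0,-0.049],[0,0.0355,0],[0,0.0355,0],[0,0.0355,0],[0,0.0355,0],[0,0.0355,0],[0,0.0355,0],[0,0.0355,0],[0,0.0355,0],[0,0.0355,0],[0,0.0355,0],[0,0.0355,0],[0,0.0355,0],[0,0,0],[0,0,0],[0,0,0]], rotation=[[0,0,0],[0,0,0],[0,0,0],[0,0,0],[0,0,0],[0,0,0],[0,0,0],[0,0,0],[0,0,0],[0,0,0],[0,0,0],[0,0,0],[0,0,0],[0,0,0],[0,0,0],[0,0,0],[0,0,0],[0,0,0],[0,0,0]], jaw=[0,0,0,0,0.5,0.5,0.5,0.5,0.5,0.5,0.5,0.5,0.5,0.5,0.5,0.5,0.5,0.5,0.5])

```text
time_s: 9.1
tool_pos: [0.4489, -0.1298, 0.4051]
tool_rot: [-180.0, 0.0, 0.1]
force: [0.3, 0.4, -0.0]
grip_width: 0.0436
grasp_force: 0.0
```

```bash
python3 - <<'E'
from h import *
np.set_printoptions(precision=4,suppress=True)
o=env.get_obs();print(o["tool_pos"],o["tool_rot"])
c=env.read_camera("wrist");D=c["image"].copy()
ctr,a=np.array([.500,-.133]),np.radians(165)
s=proj(c,[*ctr,.05]);h=proj(c,[*(ctr+.08*np.array([np.cos(a),np.sin(a)])),.05]);print(s,h)
print(cup(c,"terracotta",s,h,draw=D));cv2.imwrite("pics/w1.png",D)
E
```

```text
[ 0.4489 -0.1298  0.4051] [-179.9852    0.0001    0.0918]
[323.1028 162.8773] [301.8802 241.7726]
(array([ 0.4614, -0.1171]), np.float64(79.80492605667384), np.float64(0.002525594379260433), np.float64(0.11294291315099626), np.int32(19957))
```

View pics/w1.png

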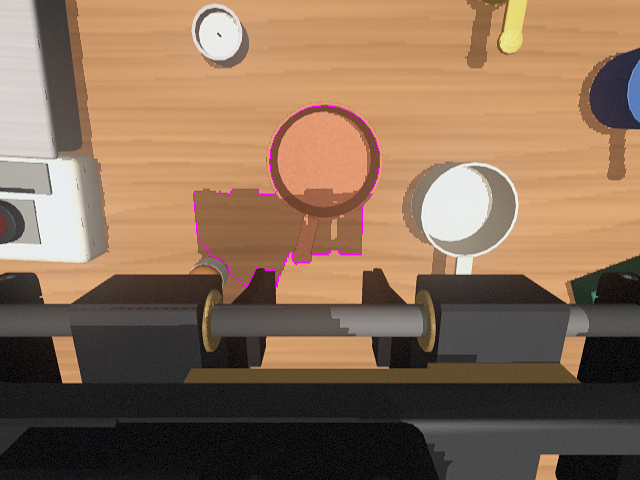

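```bash
cat >> h.py <<'E'
def hand(c,rim,tip,R,z=.05):
    """hand-read outer rim pixels and handle-tip pixel -> centre, handle angle, tip distance"""
    P,_=cast(c,rim,z);q=least_squares(lambda q:np.linalg.norm(P-q,axis=1)-R,P.mean(0)).x
    t=cast(c,tip,z)[0][0]-q
    return q,np.degrees(np.arctan2(t[1],t[0])),np.linalg.norm(t),np.linalg.norm(P-q,axis=1)-R
E
python3 - <<'E'
from h import *
np.set_printoptions(precision=4,suppress=True)
c=env.read_camera("wrist")
print(hand(c,[(269,160),(380,160),(324,104.5),(285,121),(364,121)],(302,262),.055))
print(hand(c,[(421,206),(517.5,205),(468,163),(500,174)],(464,257),.0475))
E
```

```text
(array([ 0.4959, -0.1341]), np.float64(166.89614598197153), np.float64(0.09707322984909383), array([-0.0026, -0.0025,  0.0007,  0.    , -0.0001]))
(array([ 0.452 , -0.2745]), np.float64(-178.41638254521644), np.float64(0.04483679844324394), array([-0.0005,  0.0003,  0.0011, -0.0013]))
```

send_rows(xyz=[[-0.03,-0.014,0],[0,0,0],[0,0,0],[0,0,0.04],[0,0,0.04],[0,0,0.04],[0,0,0.025],[0,0,0],[0,0,0],[0,0,0]], rotation=[[0,0,0],[0,0,0.1187],[0,0,0.1187],[0,0,0],[0,0,0],[0,0,0],[0,0,0],[0,0,0],[0,0,0],[0,0,0]], jaw=[0.5,0.5,0.5,0.5,0.5,0.5,0.5,0.5,0.5,0.5])

```text
time_s: 10.2
tool_pos: [0.4197, -0.1168, 0.2621]
tool_rot: [180.0, -0.2, -13.6]
force: [0.1, 0.1, 0.1]
grip_width: 0.0436
grasp_force: 0.0
```

send_rows(xyz=[[0,0,0.02],[0,0,0.012],[0,0,0.005],[0,0,0],[0,0,0],[0,0,0],[0,0,0],[0,0,0],[0,0,0],[0,0,0],[0,0,0],[0,0,0]], rotation=[[0,0,0],[0,0,0],[0,0,0],[0,0,0],[0,0,0],[0,0,0],[0,0,0],[0,0,0],[0,0,0],[0,0,0],[0,0,0],[0,0,0]], jaw=[0.5,0.5,0.5,0.5,0.2,0.15,0.1,0,0,0,0,0], newtons=60)

```text
time_s: 11.4
tool_pos: [0.4189, -0.1169, 0.2235]
tool_rot: [180.0, -0.0, -13.6]
force: [-1.4, 0.9, 3.1]
grip_width: 0.0149
grasp_force: 60.0
```

send_rows(xyz=[[0,0,-0.005],[0,0,-0.015],[0,0,-0.03],[0,0,-0.035],[0,0,-0.035],[0,0,-0.02],[0,0,0],[0,0,0],[0,0,0]], rotation=[[0,0,0],[0,0,0],[0,0,0],[0,0,0],[0,0,0],[0,0,0],[0,0,0],[0,0,0],[0,0,0]], jaw=[0,0,0,0,0,0,0,0,0])

```text
time_s: 12.3
tool_pos: [0.4178, -0.1168, 0.3612]
tool_rot: [-180.0, 0.2, -13.6]
force: [0.2, 0.0, -3.1]
grip_width: 0.0148
grasp_force: 60.0
```

```bash
python3 - <<'E'
from h import *
c=env.read_camera("wrist");S=env.read_camera("scene")
print(env.get_obs()["tool_pos"])
im=c["image"].copy();im[:300,420:640]=cv2.resize(S["image"][200:300,190:264],(220,300));cv2.imwrite("pics/w2.png",im)
E
```

```text
[ 0.41807144 -0.1168635   0.36143619]
```

View pics/w2.png

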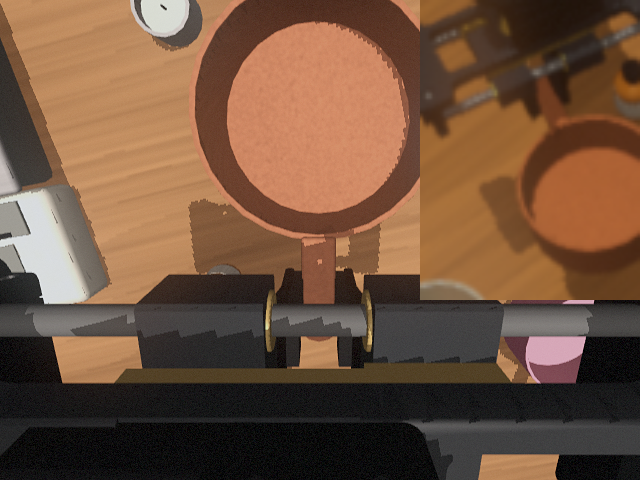

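```bash
python3 - <<'E'
from h import *
c=env.read_camera("wrist");o=env.get_obs();tp=o["tool_pos"];y=np.radians(o["tool_rot"][2])
f=lambda uv,z:(cast(c,uv,z)[0]-tp[:2])@np.array([[np.cos(y),-np.sin(y)],[np.sin(y),np.cos(y)]])
zr=tp[2]-.1735+.001
print("rim near,left",f([(318,239),(190,110)],zr))
print("floor near,far,left,right",f([(318,213),(318,22),(227,116),(409,116)],zr-.042))
E
```

```text
rim near,left [[0.0283208  0.00128028]
 [0.08319342 0.05362809]]
floor near,far,left,right [[ 0.03138075  0.00135623]
 [ 0.12701822  0.0013912 ]
 [ 0.08323608  0.04909723]
 [ 0.08330507 -0.04633704]]
```

send_rows(xyz=[[0,0,0],[0,0,0],[0.01065,-0.0272,0],[0.01065,-0.0272,0],[0.01065,-0.0272,0],[0.01065,-0.0272,0],[0.01065,-0.0272,0],[0.01065,-0.0272,0],[0.01065,-0.0272,0],[0.01065,-0.0272,0],[0.01065,-0.0272,0],[0.01065,-0.0272,0],[0.01065,-0.0272,0],[0.01065,-0.0272,0],[0.01065,-0.0272,0],[0.01065,-0.0272,0],[0,0,0],[0,0,0],[0,0,0],[0,0,0]], rotation=[[0,0,-0.095],[0,0,-0.095],[0,0,0],[0,0,0],[0,0,0],[0,0,0],[0,0,0],[0,0,0],[0,0,0],[0,0,0],[0,0,0],[0,0,0],[0,0,0],[0,0,0],[0,0,0],[0,0,0],[0,0,0],[0,0,0],[0,0,0],[0,0,0]], jaw=[0,0,0,0,0,0,0,0,0,0,0,0,0,0,0,0,0,0,0,0])

```text
time_s: 14.45
tool_pos: [0.5858, 0.255, 0.3629]
tool_rot: [179.9, 0.0, -2.8]
force: [-0.3, 0.5, -2.1]
grip_width: 0.0148
grasp_force: 60.0
```

Lower to just above the tray floor.

send_rows(xyz=[[0,0,0.015],[0,0,0.02],[0,0,0.015],[0,0,0.008],[0,0,0],[0,0,0],[0,0,0.003],[0,0,0],[0,0,0]], rotation=[[0,0,0],[0,0,0],[0,0,0],[0,0,0],[0,0,0],[0,0,0],[0,0,0],[0,0,0],[0,0,0]], jaw=[0,0,0,0,0,0,0,0,0])

```text
time_s: 15.35
tool_pos: [0.5858, 0.2566, 0.3027]
tool_rot: [-180.0, -0.1, -2.7]
force: [0.7, 0.5, -2.1]
grip_width: 0.0146
grasp_force: 60.0
```

send_rows(xyz=[[0,0,0.0015],[0,0,0.0015],[0,0,0.001],[0,0,0],[0,0,0]], rotation=[[0,0,0],[0,0,0],[0,0,0],[0,0,0],[0,0,0]], jaw=[0,0,0,0,0])

```text
time_s: 15.85
tool_pos: [0.5856, 0.2567, 0.2996]
tool_rot: [180.0, -0.0, -2.7]
force: [-3.4, -1.8, 4.8]
grip_width: 0.0147
grasp_force: 60.0
```

send_rows(xyz=[[0,0,0],[0,0,0],[0,0,0],[0,0,-0.005],[0,0,-0.02],[0,0,-0.04],[0,0,-0.04],[0,0,0]], rotation=[[0,0,0],[0,0,0],[0,0,0],[0,0,0],[0,0,0],[0,0,0],[0,0,0],[0,0,-0.075]], jaw=[0.2,0.3,0.35,0.35,0.35,0.35,0.35,0.35])

```text
time_s: 16.65
tool_pos: [0.5866, 0.2577, 0.4103]
tool_rot: [-179.8, -0.6, 1.7]
force: [1.0, 0.2, 0.8]
grip_width: 0.0303
grasp_force: 0.0
```

```bash
python3 - <<'E'
from h import *
np.set_printoptions(precision=4,suppress=True)
T=env.read_camera("top");S=env.read_camera("scene");D=[T["image"].copy(),S["image"].copy()]
print(env.get_obs()["tool_pos"])
for c,d,s,h in((T,D[0],(443,265),(446,295)),(S,D[1],(195,312),(177,292))): print(cup(c,"cream",s,h,draw=d))
im=np.hstack([D[0][60:330,340:560],D[1][210:480,100:360]]);cv2.imwrite("pics/v1.png",cv2.resize(im,(790,444)))
c=env.read_camera("wrist");cv2.imwrite("pics/v1w.png",c["image"])
E
```

```text
[0.5858 0.2567 0.405 ]
(array([ 0.4527, -0.2749]), np.float64(-178.70604506558823), np.float64(0.0008885274023500927), np.float64(0.09461430045018766), np.int32(1150))
(array([ 0.4553, -0.2763]), np.float64(-179.69641861155534), np.float64(0.0008152891437818689), np.float64(0.09890612188155694), np.int32(1382))
```

View pics/v1.png

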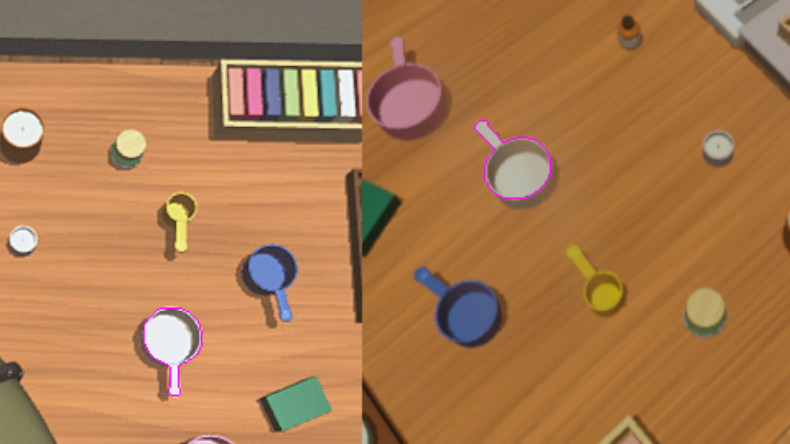

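send_rows(xyz=[[-0.0137,0.03295,0],[-0.0137,0.03295,0],[-0.0137,0.03295,0],[-0.0137,0.03295,0],[-0.0137,0.03295,0],[-0.0137,0.03295,0],[-0.0137,0.03295,0],[-0.0137,0.03295,0],[-0.0137,0.03295,0],[-0.0137,0.03295,0],[-0.0137,0.03295,0],[-0.0137,0.03295,0],[-0.0137,0.03295,0],[-0.0137,0.03295,0],[-0.0137,0.03295,0],[-0.0137,0.03295,0],[0,0,0.045],[0,0,0.045],[0,0,0],[0,0,0]], rotation=[[0,0,0],[0,0,0],[0,0,0],[0,0,0],[0,0,0],[0,0,0],[0,0,0],[0,0,0],[0,0,0],[0,0,0],[0,0,0],[0,0,0],[0,0,0],[0,0,0],[0,0,0],[0,0,0],[0,0,0],[0,0,0],[0,0,0],[0,0,0]], jaw=[0.5,0.5,0.5,0.5,0.5,0.5,0.5,0.5,0.5,0.5,0.5,0.5,0.5,0.5,0.5,0.5,0.5,0.5,0.5,0.5])

```text
time_s: 18.8
tool_pos: [0.3809, -0.2764, 0.3128]
tool_rot: [-179.9, 0.1, 1.5]
force: [0.2, -0.8, 2.0]
grip_width: 0.0438
grasp_force: 0.0
```

send_rows(xyz=[[0,0,0.04],[0,0,0.015],[0,0,0],[0,0,0],[0,0,0]], rotation=[[0,0,0],[0,0,0],[0,0,0],[0,0,0],[0,0,0]], jaw=[0.5,0.5,0.5,0.5,0.5])

```text
time_s: 19.3
tool_pos: [0.3822, -0.2772, 0.2606]
tool_rot: [179.8, -0.2, 1.6]
force: [-0.3, -1.0, 0.6]
grip_width: 0.0436
grasp_force: 0.0
```

Descend to 0.2235, grip, lift.

send_rows(xyz=[[0,0,0.02],[0,0,0.012],[0,0,0.005],[0,0,0],[0,0,0],[0,0,0],[0,0,0],[0,0,0],[0,0,0],[0,0,0],[0,0,0]], rotation=[[0,0,0],[0,0,0],[0,0,0],[0,0,0],[0,0,0],[0,0,0],[0,0,0],[0,0,0],[0,0,0],[0,0,0],[0,0,0]], jaw=[0.5,0.5,0.5,0.5,0.2,0.15,0.1,0,0,0,0])

```text
time_s: 20.4
tool_pos: [0.3812, -0.2769, 0.2215]
tool_rot: [180.0, -0.0, 1.6]
force: [-1.1, -0.4, 2.3]
grip_width: 0.0151
grasp_force: 59.9
```

send_rows(xyz=[[0,0,-0.005],[0,0,-0.015],[0,0,-0.03],[0,0,-0.035],[0,0,-0.035],[0,0,-0.035],[0,0,0],[0,0,0],[0,0,0],[0,0,0]], rotation=[[0,0,0],[0,0,0],[0,0,0],[0,0,0],[0,0,0],[0,0,0],[0,0,0],[0,0,0],[0,0,0],[0,0,0]], jaw=[0,0,0,0,0,0,0,0,0,0])

```text
time_s: 21.4
tool_pos: [0.3805, -0.2763, 0.3744]
tool_rot: [-179.9, 0.2, 1.6]
force: [-0.7, 0.1, -2.3]
grip_width: 0.015
grasp_force: 59.9
```

```bash
python3 - <<'E'
from h import *
c=env.read_camera("wrist");w=cv2.imread("pics/v1w.png")
print(env.get_obs()["tool_pos"],env.get_obs()["tool_rot"])
im=np.hstack([c["image"][:330,150:500],w[:330,150:500]]);cv2.imwrite("pics/w3.png",im)
E
```

```text
[ 0.38066139 -0.27640744  0.37460843] [-1.79880263e+02  1.41850635e-01  1.58419463e+00]
```

View pics/w3.png

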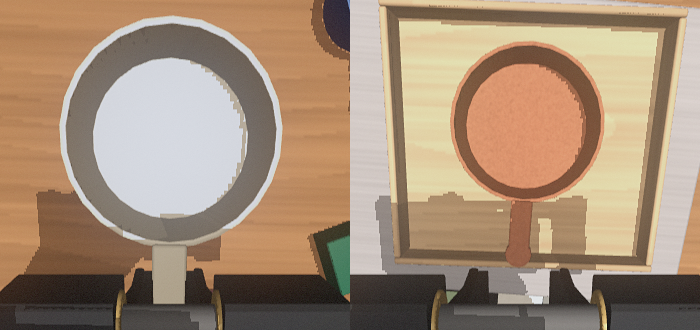

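```bash
cat >> h.py <<'E'
def intool(c,tp,yaw,rim,R,zr):
    P=(cast(c,rim,zr)[0]-tp[:2]);y=np.radians(yaw)
    P=P@np.array([[np.cos(y),-np.sin(y)],[np.sin(y),np.cos(y)]])
    q=least_squares(lambda q:np.linalg.norm(P-q[:2],axis=1)-q[2],[*P.mean(0),R]).x
    return q
E
python3 - <<'E'
from h import *
np.set_printoptions(precision=4,suppress=True)
c=env.read_camera("wrist");tp=env.get_obs()["tool_pos"];zr=tp[2]-.1715
print("cream rim",intool(c,tp,1.6,[(210,130),(432,130),(321,16),(321,244)],.0475,zr),"floor",intool(c,tp,1.6,[(242,137),(397,137),(318,57),(318,218)],.042,zr-.042))
d=dict(c);o=np.array([.5858,.2567,.405])-tp;d["t"]=c["t"]-c["R"]@o
print("terra rel",intool(d,np.array([.5858,.2567]),1.6,[(250,121),(404,121),(326,41),(326,200)],.055,.126),intool(d,np.array([.5858,.2567]),1.6,[(266,125),(383,125),(325,63),(325,188)],.0495,.084))
tr=cast(d,[(203,14),(465,20),(443,255),(204,252)],.105)[0];print("tray inner",tr,tr.mean(0))
E
```

```text
cream rim [0.0721 0.0004 0.0456] floor [0.0705 0.0009 0.0412]
terra rel [ 0.0814 -0.0044  0.0537] [ 0.0802 -0.0032  0.0485]
tray inner [[0.7402 0.3441]
 [0.7416 0.1592]
 [0.5666 0.1531]
 [0.5634 0.3538]] [0.653  0.2525]
```

send_rows(xyz=[[0,0,0],[0,0,0],[0,0,0],[0,0,0],[0,0,0],[0,0,0],[0,0,0],[0,0,0],[0,0,0]], rotation=[[0,0,-0.12625],[0,0,-0.12625],[0,0,-0.12625],[0,0,-0.12625],[0,0,-0.12625],[0,0,-0.12625],[0,0,0],[0,0,0],[0,0,0]], jaw=[0,0,0,0,0,0,0,0,0])

```text
time_s: 22.4
tool_pos: [0.3811, -0.2767, 0.376]
tool_rot: [-180.0, 0.0, 44.9]
force: [-0.8, -0.6, -2.9]
grip_width: 0.0148
grasp_force: 59.9
```

send_rows(xyz=[[0.0281,-0.0096,0],[0.0281,-0.0096,0],[0.0281,-0.0096,0],[0.0281,-0.0096,0],[0.0281,-0.0096,0],[0.0281,-0.0096,0],[0.0281,-0.0096,0],[0.0281,-0.0096,0],[0.0281,-0.0096,0],[0.0281,-0.0096,0],[0.0281,-0.0096,0],[0.0281,-0.0096,0],[0.0281,-0.0096,0],[0.0281,-0.0096,0],[0.0281,-0.0096,0],[0.0281,-0.0096,0],[0.0281,-0.0096,0],[0.0281,-0.0096,0],[0,0,0],[0,0,0]], rotation=[[0,0,0],[0,0,0],[0,0,0],[0,0,0],[0,0,0],[0,0,0],[0,0,0],[0,0,0],[0,0,0],[0,0,0],[0,0,0],[0,0,0],[0,0,0],[0,0,0],[0,0,0],[0,0,0],[0,0,0],[0,0,0],[0,0,0],[0,0,0]], jaw=[0,0,0,0,0,0,0,0,0,0,0,0,0,0,0,0,0,0,0,0])

```text
time_s: 24.4
tool_pos: [0.6166, 0.2037, 0.3755]
tool_rot: [-179.9, 0.1, 45.0]
force: [-0.4, -0.7, -2.6]
grip_width: 0.0146
grasp_force: 59.9
```

send_rows(xyz=[[0,0,0],[0,0,0],[0,0,0]], rotation=[[0,0,0],[0,0,0],[0,0,0]], jaw=[0,0,0])

```text
time_s: 24.7
tool_pos: [0.6168, 0.202, 0.3764]
tool_rot: [180.0, 0.0, 44.9]
force: [-0.2, -0.2, -2.4]
grip_width: 0.0149
grasp_force: 59.9
```

send_rows(xyz=[[0,0,0.015],[0,0,0.02],[0,0,0.015],[0,0,0.01],[0,0,0.005],[0,0,0],[0,0,0],[0,0,0]], rotation=[[0,0,0],[0,0,0],[0,0,0],[0,0,0],[0,0,0],[0,0,0],[0,0,0],[0,0,0]], jaw=[0,0,0,0,0,0,0,0])

```text
time_s: 25.5
tool_pos: [0.617, 0.2034, 0.3122]
tool_rot: [180.0, -0.1, 45.0]
force: [-0.7, -0.2, -1.2]
grip_width: 0.0147
grasp_force: 59.9
```

send_rows(xyz=[[0,0,0.0015],[0,0,0.001],[0,0,0.001],[0,0,0],[0,0,0]], rotation=[[0,0,0],[0,0,0],[0,0,0],[0,0,0],[0,0,0]], jaw=[0,0,0,0,0])

```text
time_s: 26.0
tool_pos: [0.6168, 0.2031, 0.3078]
tool_rot: [180.0, -0.0, 45.0]
force: [-0.2, 0.5, -2.3]
grip_width: 0.0147
grasp_force: 59.9
```

send_rows(xyz=[[0,0,0.001],[0,0,0.001],[0,0,0.001],[0,0,0],[0,0,0]], rotation=[[0,0,0],[0,0,0],[0,0,0],[0,0,0],[0,0,0]], jaw=[0,0,0,0,0])

```text
time_s: 26.5
tool_pos: [0.6167, 0.2031, 0.3056]
tool_rot: [180.0, -0.0, 45.0]
force: [-3.0, -1.7, 5.3]
grip_width: 0.0145
grasp_force: 59.9
```

send_rows(xyz=[[0,0,0],[0,0,0],[0,0,0],[0,0,-0.005],[0,0,-0.02],[0,0,-0.04],[0,0,-0.035],[0,0,0],[0,0,0],[0,0,0]], rotation=[[0,0,0],[0,0,0],[0,0,0],[0,0,0],[0,0,0],[0,0,0],[0,0,0],[0,0,0],[0,0,0],[0,0,0]], jaw=[0.2,0.28,0.3,0.3,0.3,0.3,0.3,0.3,0.3,0.3])

```text
time_s: 27.5
tool_pos: [0.6165, 0.2029, 0.4036]
tool_rot: [-180.0, 0.1, 45.0]
force: [0.5, 0.1, -0.7]
grip_width: 0.0262
grasp_force: 0.0
```

```bash
python3 - <<'E'
from h import *
np.set_printoptions(precision=4,suppress=True)
c=env.read_camera("wrist");cv2.imwrite("pics/n1.png",c["image"]);o=env.get_obs();print(o["tool_pos"],o["tool_rot"][2])
T=env.read_camera("top");S=env.read_camera("scene")
# old wrist picture w0
R0=np.array([[.004,-1,0],[-.964,-.004,.265],[-.265,-.001,-.964]]);d=dict(c);d["R"]=R0;d["t"]=-R0@np.array([.62918,-.24908,.38398])
print("w0 blue",hand(d,[(477,201),(560,201),(519,161),(519,242)],(524,286),.04),"mustard",hand(d,[(344,92),(401,90),(373,61),(372,122)],(366,177),.026))
def handle(c,lo,hi,R,c0):
    m=hsvmask(c["image"],lo,hi);y,x=np.nonzero(m);Q=cast(c,np.c_[x,y],.051)[0]
    Q=Q[np.linalg.norm(Q-c0,axis=1)<.16];return Q.mean(0),len(Q),Q.min(0),Q.max(0)
for k,c in(("T",T),("S",S)):
    print(k,"blue",handle(c,(100,70,40),(125,255,255),.04,np.array([.57,-.443])),"must",handle(c,(23,130,60),(34,255,255),.026,np.array([.673,-.295])))
m=np.hstack([T["image"][130:270,420:560],S["image"][330:470,110:290]])
a=c=cv2.resize(m,(640,280));b=cv2.imread("pics/n1.png")[:300]
cv2.imwrite("pics/v2.png",np.vstack([b,a]))
E
```

```text
[0.6165 0.2028 0.4032] 44.98444762204287
w0 blue (array([ 0.57  , -0.4421]), np.float64(-167.34705316669877), np.float64(0.08876055117320909), array([ 0.,  0., -0., -0.])) mustard (array([ 0.6691, -0.2969]), np.float64(177.8919948260962), np.float64(0.07490540657848377), array([-0.0007, -0.0007, -0.0007, -0.0007]))
T blue (array([ 0.5541, -0.4389]), 589, array([ 0.4837, -0.4787]), array([ 0.6067, -0.4031])) must (array([ 0.6505, -0.2932]), 224, array([ 0.5948, -0.3212]), array([ 0.6938, -0.272 ]))
S blue (array([ 0.5676, -0.4456]), 994, array([ 0.4833, -0.481 ]), array([ 0.611 , -0.4051])) must (array([ 0.6583, -0.2971]), 430, array([ 0.5963, -0.3218]), array([ 0.6963, -0.2729]))
```

View pics/v2.png

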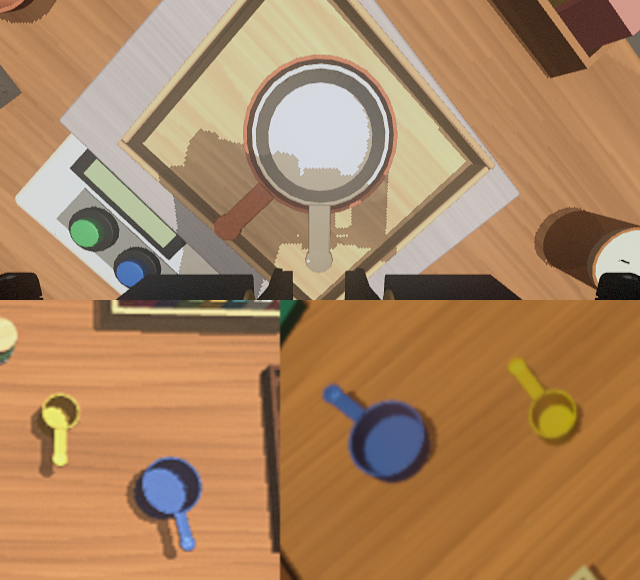

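send_rows(xyz=[[0,0,0],[0,0,0],[0,0,0],[0,0,0],[0,0,0],[0,0,0],[0,0,0]], rotation=[[0,0,0.1134],[0,0,0.1134],[0,0,0.1134],[0,0,0.1134],[0,0,0.1134],[0,0,0],[0,0,0]], jaw=[0.3,0.3,0.5,0.5,0.5,0.5,0.5])

```text
time_s: 28.35
tool_pos: [0.6166, 0.2032, 0.4041]
tool_rot: [180.0, 0.1, 12.7]
force: [-0.1, -0.5, 0.7]
grip_width: 0.043
grasp_force: 0.0
```

send_rows(xyz=[[-0.0138,0.0345,0],[-0.0138,0.0345,0],[-0.0138,0.0345,0],[-0.0138,0.0345,0],[-0.0138,0.0345,0],[-0.0138,0.0345,0],[-0.0138,0.0345,0],[-0.0138,0.0345,0],[-0.0138,0.0345,0],[-0.0138,0.0345,0],[-0.0138,0.0345,0],[-0.0138,0.0345,0],[-0.0138,0.0345,0],[-0.0138,0.0345,0],[-0.0138,0.0345,0],[-0.0138,0.0345,0],[-0.0138,0.0345,0],[-0.0138,0.0345,0],[0,0,0],[0,0,0]], rotation=[[0,0,0],[0,0,0],[0,0,0],[0,0,0],[0,0,0],[0,0,0],[0,0,0],[0,0,0],[0,0,0],[0,0,0],[0,0,0],[0,0,0],[0,0,0],[0,0,0],[0,0,0],[0,0,0],[0,0,0],[0,0,0],[0,0,0],[0,0,0]], jaw=[0.5,0.5,0.5,0.5,0.5,0.5,0.5,0.5,0.5,0.5,0.5,0.5,0.5,0.5,0.5,0.5,0.5,0.5,0.5,0.5])

```text
time_s: 30.35
tool_pos: [0.508, -0.4579, 0.4038]
tool_rot: [-179.9, 0.0, 12.5]
force: [1.2, 0.8, -0.3]
grip_width: 0.0435
grasp_force: 0.0
```

send_rows(xyz=[[0,0,0.045],[0,0,0.045],[0,0,0.04],[0,0,0.01],[0,0,0],[0,0,0],[0,0,0]], rotation=[[0,0,0],[0,0,0],[0,0,0],[0,0,0],[0,0,0],[0,0,0],[0,0,0]], jaw=[0.5,0.5,0.5,0.5,0.5,0.5,0.5])

```text
time_s: 31.05
tool_pos: [0.5097, -0.4573, 0.268]
tool_rot: [179.8, -0.2, 12.5]
force: [-0.7, -0.5, -0.1]
grip_width: 0.0434
grasp_force: 0.0
```

```bash
python3 - <<'E'
from h import *
np.set_printoptions(precision=4,suppress=True)
c=env.read_camera("wrist");o=env.get_obs();tp=o["tool_pos"];y=o["tool_rot"][2];print(tp,y)
# old n1 camera: rotate current camera about tool axis to yaw 45 at (.6165,.2029,.4034)
a=np.radians(45-y);Z=np.array([[np.cos(a),-np.sin(a),0],[np.sin(a),np.cos(a),0],[0,0,1]])
cp=-c["R"].T@c["t"];new=np.array([.6165,.2029,.4034])+Z@(cp-tp);d=dict(c);d["R"]=c["R"]@Z.T;d["t"]=-d["R"]@new
for n,rim,R,z in(("cream",[(256,131),(387,131),(321,66),(321,198)],.0475,.134),("terra",[(245,132),(397,132),(321,56)],.055,.126)):
    P=cast(d,rim,z)[0];print(n,least_squares(lambda q:np.linalg.norm(P-q[:2],axis=1)-q[2],[*P.mean(0),R]).x)
E
```

```text
[ 0.5095 -0.4574  0.2678] 12.514976368620987
cream [0.6723 0.2555 0.0441]
terra [0.6701 0.2536 0.0539]
```

send_rows(xyz=[[0,0,0.02],[0,0,0.015],[0,0,0.007],[0,0,0],[0,0,0],[0,0,0],[0,0,0],[0,0,0],[0,0,0],[0,0,0],[0,0,0]], rotation=[[0,0,0],[0,0,0],[0,0,0],[0,0,0],[0,0,0],[0,0,0],[0,0,0],[0,0,0],[0,0,0],[0,0,0],[0,0,0]], jaw=[0.5,0.5,0.5,0.5,0.2,0.15,0.1,0,0,0,0])

```text
time_s: 32.2
tool_pos: [0.5087, -0.457, 0.2232]
tool_rot: [180.0, -0.0, 12.5]
force: [1.2, 0.3, 2.2]
grip_width: 0.0151
grasp_force: 60.0
```

send_rows(xyz=[[0,0,-0.005],[0,0,-0.015],[0,0,-0.03],[0,0,-0.035],[0,0,-0.035],[0,0,-0.035],[0,0,0],[0,0,0],[0,0,0],[0,0,0]], rotation=[[0,0,0],[0,0,0],[0,0,0],[0,0,0],[0,0,0],[0,0,0],[0,0,0],[0,0,0],[0,0,0],[0,0,0]], jaw=[0,0,0,0,0,0,0,0,0,0])

```text
time_s: 33.2
tool_pos: [0.5082, -0.4567, 0.3758]
tool_rot: [-179.8, 0.1, 12.5]
force: [-0.2, -0.0, -1.2]
grip_width: 0.0152
grasp_force: 60.0
```

```bash
python3 - <<'E'
from h import *
c=env.read_camera("wrist")
print(env.get_obs()["tool_pos"],env.get_obs()["tool_rot"],env.get_obs()["qpos"])
a=c["image"][:330,150:500];b=cv2.imread("pics/n1.png")[:330,150:500]
cv2.imwrite("pics/w4.png",np.hstack([a,b]))
E
```

```text
[ 0.50823356 -0.45673924  0.37591045] [-1.79860751e+02  1.08178763e-01  1.24997080e+01] [ 49.90501095  23.88641845 -13.86660814  79.61164717   5.69997904
  77.36088595 -41.58299656]
```

View pics/w4.png

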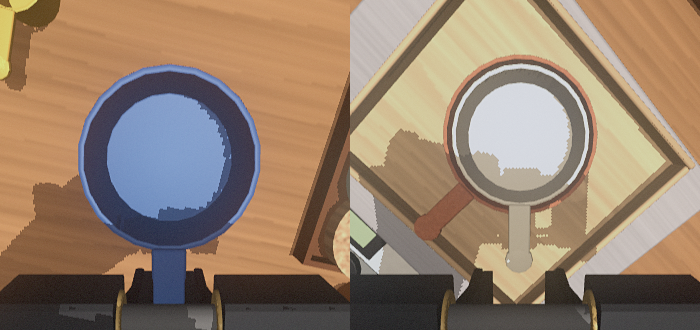

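```bash
python3 - <<'E'
from h import *
np.set_printoptions(precision=4,suppress=True)
c=env.read_camera("wrist");o=env.get_obs();tp=o["tool_pos"];y=o["tool_rot"][2];zr=tp[2]-.173
print("blue",intool(c,tp,y,[(228,157),(411,157),(319.5,65),(319.5,249)],.04,zr),intool(c,tp,y,[(256,157),(381,157),(318.5,94),(318.5,220)],.034,zr-.042))
a=np.radians(45-y);Z=np.array([[np.cos(a),-np.sin(a),0],[np.sin(a),np.cos(a),0],[0,0,1]])
t0=np.array([.6165,.2029,.4034]);cp=-c["R"].T@c["t"];new=t0+Z@(cp-tp);d=dict(c);d["R"]=c["R"]@Z.T;d["t"]=-d["R"]@new
for n,rim,R,z in(("cream",[(251,132),(390,132),(320,62),(320,203)],.0475,.134),("cfl",[(269,138),(371,138),(320,82),(320,191)],.041,.092),("terra",[(244,132),(396,132),(320,55),(320,211)],.055,.126)):
    print(n,intool(d,t0,45,rim,R,z))
E
```

```text
blue [0.0626 0.001  0.0387] [0.0616 0.0015 0.0337]
cream [0.0743 0.0003 0.0468]
cfl [0.0725 0.0005 0.0414]
terra [0.0735 0.0006 0.0532]
```

send_rows(xyz=[[0,0,0],[0,0,0],[0,0,0],[0,0,0],[0,0,0],[0,0,0],[0,0,0],[0,0,0],[0,0,0],[0,0,0]], rotation=[[0,0,0.12545],[0,0,0.12545],[0,0,0.12545],[0,0,0.12545],[0,0,0.12545],[0,0,0.12545],[0,0,0.12545],[0,0,0.12545],[0,0,0],[0,0,0]], jaw=[0,0,0,0,0,0,0,0,0,0])

```text
time_s: 34.3
tool_pos: [0.5086, -0.4568, 0.3772]
tool_rot: [180.0, 0.1, -44.8]
force: [0.5, 1.4, -2.1]
grip_width: 0.0145
grasp_force: 60.0
```

send_rows(xyz=[[-0.0226,-0.0308,0],[-0.0226,-0.0308,0],[-0.0226,-0.0308,0],[-0.0226,-0.0308,0],[-0.0226,-0.0308,0],[-0.0226,-0.0308,0],[-0.0226,-0.0308,0],[-0.0226,-0.0308,0],[-0.0226,-0.0308,0],[-0.0226,-0.0308,0],[-0.0226,-0.0308,0],[-0.0226,-0.0308,0],[-0.0226,-0.0308,0],[-0.0226,-0.0308,0],[-0.0226,-0.0308,0],[-0.0226,-0.0308,0],[-0.0226,-0.0308,0],[-0.0226,-0.0308,0],[-0.0226,-0.0308,0],[-0.0226,-0.0308,0]], rotation=[[0,0,0],[0,0,0],[0,0,0],[0,0,0],[0,0,0],[0,0,0],[0,0,0],[0,0,0],[0,0,0],[0,0,0],[0,0,0],[0,0,0],[0,0,0],[0,0,0],[0,0,0],[0,0,0],[0,0,0],[0,0,0],[0,0,0],[0,0,0]], jaw=[0,0,0,0,0,0,0,0,0,0,0,0,0,0,0,0,0,0,0,0])

```text
time_s: 36.3
tool_pos: [0.6215, 0.266, 0.3755]
tool_rot: [179.8, 0.2, -45.0]
force: [1.1, -1.0, -2.8]
grip_width: 0.0152
grasp_force: 60.0
```

send_rows(xyz=[[0,0,0],[0,0,0],[0,0,0],[0,0,0],[0,0,0],[0,0,0]], rotation=[[0,0,0],[0,0,0],[0,0,0],[0,0,0],[0,0,0],[0,0,0]], jaw=[0,0,0,0,0,0])

```text
time_s: 36.9
tool_pos: [0.6218, 0.2641, 0.3755]
tool_rot: [179.8, 0.3, -45.2]
force: [0.6, 0.1, -1.9]
grip_width: 0.0145
grasp_force: 60.0
```

send_rows(xyz=[[-0.0116,-0.0126,0],[-0.0117,-0.0125,0],[0,0,0],[0,0,0],[0,0,0],[0,0,0]], rotation=[[0,0,0],[0,0,0],[0,0,0],[0,0,0],[0,0,0],[0,0,0]], jaw=[0,0,0,0,0,0])

```text
time_s: 37.5
tool_pos: [0.623, 0.2984, 0.3755]
tool_rot: [179.8, 0.3, -45.2]
force: [-0.1, 0.9, -0.9]
grip_width: 0.0151
grasp_force: 60.0
```

send_rows(xyz=[[0,0,0],[0,0,0]], rotation=[[0,0,0],[0,0,0]], jaw=[0,0])

```text
time_s: 37.7
tool_pos: [0.6228, 0.2993, 0.3754]
tool_rot: [179.8, 0.3, -45.1]
force: [-1.2, 0.4, -2.3]
grip_width: 0.0146
grasp_force: 60.0
```

send_rows(xyz=[[0,0,0.012],[0,0,0.018],[0,0,0.014],[0,0,0.007],[0,0,0.004],[0,0,0.002],[0,0,0],[0,0,0]], rotation=[[0,0,0],[0,0,0],[0,0,0],[0,0,0],[0,0,0],[0,0,0],[0,0,0],[0,0,0]], jaw=[0,0,0,0,0,0,0,0])

```text
time_s: 38.5
tool_pos: [0.6207, 0.3058, 0.3219]
tool_rot: [-179.7, 0.7, -44.7]
force: [-6.5, 7.8, 13.5]
grip_width: 0.0146
grasp_force: 60.0
```

send_rows(xyz=[[0,0,0.001],[0,0,0.001],[0,0,0.001],[0,0,0],[0,0,0]], rotation=[[0,0,0],[0,0,0],[0,0,0],[0,0,0],[0,0,0]], jaw=[0,0,0,0,0])

```text
time_s: 39.0
tool_pos: [0.6207, 0.3054, 0.3183]
tool_rot: [-179.8, 0.7, -44.8]
force: [-6.2, 7.2, 11.6]
grip_width: 0.0143
grasp_force: 60.0
```

send_rows(xyz=[[0,0,-0.006],[0,0,-0.009],[0,0,0],[0,0,0],[0,0,0]], rotation=[[0,0,0],[0,0,0],[0,0,0],[0,0,0],[0,0,0]], jaw=[0,0,0,0,0])

```text
time_s: 39.5
tool_pos: [0.6224, 0.2994, 0.3293]
tool_rot: [179.7, 0.3, -45.1]
force: [-0.4, -0.5, -1.5]
grip_width: 0.0148
grasp_force: 60.0
```

```bash
python3 - <<'E'
from h import *
np.set_printoptions(precision=4,suppress=True)
o=env.get_obs();print(o["tool_pos"],o["tool_rot"],o["qpos"],o["force"])
c=env.read_camera("wrist");S=env.read_camera("scene")
cv2.imwrite("pics/w5.png",np.hstack([c["image"][:330,150:500],cv2.resize(S["image"][150:310,320:500],(371,330))]))
E
```

```text
[0.6224 0.2994 0.3293] [179.7309   0.3081 -45.1384] [ -50.1207   27.9626   30.9236   82.9764  -14.748    73.4485 -152.9942] [-0.4036 -0.5149 -1.4895]
```

View pics/w5.png

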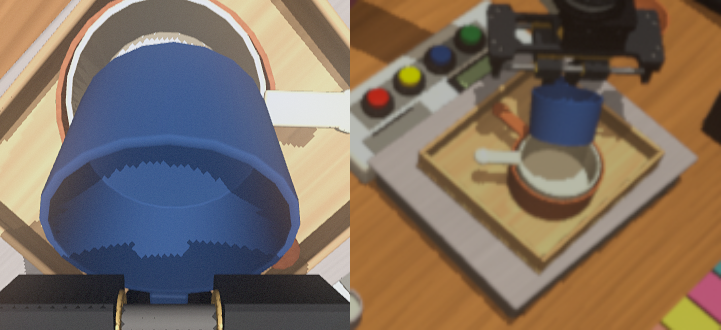

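```bash
python3 - <<'E'
from h import *
c=env.read_camera("wrist");o=env.get_obs();tp=o["tool_pos"];y=np.radians(o["tool_rot"][2]);x=np.array([np.cos(y),np.sin(y),0])
print("time",o["time_s"])
for th in range(0,81,10):
    t=np.radians(th);r=[]
    for px,pz in((.1023,.001),(.0223,.001),(.0993,-.049)):
        a=px*np.cos(t)-pz*np.sin(t);b=px*np.sin(t)+pz*np.cos(t)
        r.append(proj(c,tp+x*a+[0,0,b-.174])[1])
    print(th,np.round(r))
E
```

```text
time 39.65
0 [ 57. 250.  84.]
10 [ 51. 254.  63.]
20 [ 55. 259.  44.]
30 [ 74. 266.  29.]
40 [111. 273.  22.]
50 [172. 282.  26.]
60 [254. 292.  48.]
70 [350. 301.  96.]
80 [445. 310. 174.]
```

```bash
python3 - <<'E'
from h import *
np.set_printoptions(precision=4,suppress=True)
S=env.read_camera("scene");f=371/180
print("cream rim pts",cast(S,[(320+(x-350)/f,150+yy/f) for x,yy in((560,167),(521,165),(599,168),(560,197))],.134)[0])
print(proj(S,[.668,.255,.134]))
T=env.read_camera("top");w=env.read_camera("wrist");cv2.imwrite("pics/t6.png",T["image"])
# wrist: terracotta rim left/right in current wrist picture
o=env.get_obs();tp=o["tool_pos"]
print("terra L/R",cast(w,[(207,90),(423,90)],.126)[0], "cream L/R",cast(w,[(218,85),(417,85)],.134)[0])
print(proj(w,[.668,.255,.134]))
E
```

```text
cream rim pts [[0.6931 0.2327]
 [0.6607 0.2016]
 [0.7244 0.2647]
 [0.7193 0.202 ]]
[420.0116 219.226 ]
terra L/R [[0.7271 0.2719]
 [0.6527 0.1976]] cream L/R [[0.7226 0.2657]
 [0.6573 0.2005]]
[317.7292 153.5395]
```

send_rows(xyz=[[0,0,-0.02],[0,0,-0.03],[0,0,-0.03],[0,0,0],[0,0,0],[0,0,0],[0,0,0],[0,0,0],[0,0,0],[0,0,0],[0,0,0]], rotation=[[0,0,0],[0,0,0],[0,0,0],[0,0,-0.131],[0,0,-0.131],[0,0,-0.131],[0,0,-0.131],[0,0,-0.131],[0,0,-0.131],[0,0,0],[0,0,0]], jaw=[0,0,0,0,0,0,0,0,0,0,0])

```text
time_s: 40.9
tool_pos: [0.6229, 0.2998, 0.4102]
tool_rot: [-179.9, 0.4, -0.2]
force: [0.4, -0.5, -2.1]
grip_width: 0.0147
grasp_force: 60.0
```

send_rows(xyz=[[-0.0033,0.0312,0],[-0.0033,0.0312,0],[-0.0033,0.0312,0],[-0.0033,0.0312,0],[-0.0033,0.0312,0],[-0.0033,0.0312,0],[-0.0033,0.0312,0],[-0.0033,0.0312,0],[-0.0033,0.0312,0],[-0.0033,0.0312,0],[-0.0033,0.0312,0],[-0.0033,0.0312,0],[-0.0033,0.0312,0],[-0.0033,0.0312,0],[-0.0033,0.0312,0],[-0.0033,0.0312,0],[0,0,0],[0,0,0],[0,0,0],[0,0,0]], rotation=[[0,0,0],[0,0,0],[0,0,0],[0,0,0],[0,0,0],[0,0,0],[0,0,0],[0,0,0],[0,0,0],[0,0,0],[0,0,0],[0,0,0],[0,0,0],[0,0,0],[0,0,0],[0,0,0],[0,0,0],[0,0,0],[0,0,0],[0,0,0]], jaw=[0,0,0,0,0,0,0,0,0,0,0,0,0,0,0,0,0,0,0,0])

```text
time_s: 42.9
tool_pos: [0.5701, -0.1976, 0.4097]
tool_rot: [-179.9, 0.4, 0.1]
force: [0.2, -0.6, -2.1]
grip_width: 0.0145
grasp_force: 60.0
```

send_rows(xyz=[[0,0,0],[0,0,0],[0,0,0],[0,0,0],[0,0,0],[0,0,0],[0,0,0],[0,0,0]], rotation=[[0,-0.131,0],[0,-0.131,0],[0,-0.131,0],[0,-0.131,0],[0,-0.131,0],[0,-0.131,0],[0,0,0],[0,0,0]], jaw=[0,0,0,0,0,0,0,0])

```text
time_s: 43.7
tool_pos: [0.5654, -0.198, 0.4043]
tool_rot: [179.8, 45.0, 0.1]
force: [-0.2, 0.1, -1.1]
grip_width: 0.0147
grasp_force: 60.0
```

```bash
python3 - <<'E'
from h import *
np.set_printoptions(precision=4,suppress=True)
o=env.get_obs();print(o["tool_pos"],o["tool_rot"],o["qpos"])
S=env.read_camera("scene")
T=env.read_camera("top");cv2.imwrite("pics/t7.png",T["image"])
cv2.imwrite("pics/s7.png",S["image"])
cv2.imwrite("pics/v7.png",np.hstack([cv2.resize(S["image"][180:360,130:310],(400,400)),cv2.resize(S["image"][150:310,340:500],(400,400))]))
E
```

```text
[ 0.5654 -0.198   0.4043] [179.8155  45.0008   0.0608] [-17.5054  36.0925  48.7616  76.406   -2.6157 117.6072 -55.4886]
```

View pics/v7.png

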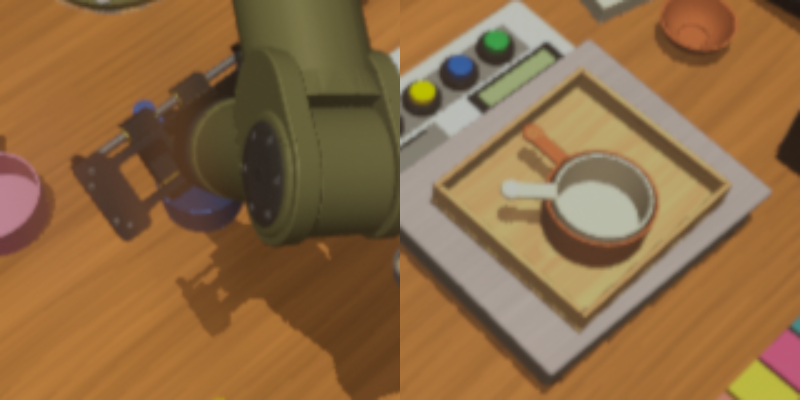

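send_rows(xyz=[[0.0135,-0.0095,-0.0135],[0.0135,-0.0095,-0.0135],[0.0135,-0.0095,-0.0135],[0.0135,-0.0095,-0.0135],[0,0,0],[0,0,0],[0,0,0]], rotation=[[0,0,0],[0,0,0],[0,0,0],[0,0,0],[0,0,0],[0,0,0],[0,0,0]], jaw=[0,0,0,0,0,0,0])

```text
time_s: 44.5
tool_pos: [0.6173, -0.1618, 0.3847]
tool_rot: [178.8, 43.0, -0.1]
force: [0.4, -0.7, -1.1]
grip_width: 0.0146
grasp_force: 60.0
```

```bash
python3 - <<'E'
from h import *
np.set_printoptions(precision=4,suppress=True)
o=env.get_obs();print(o["tool_pos"],o["tool_rot"],o["qpos"])
# blue mask extents in scene, predicted level cup outline
S=env.read_camera("scene");m=hsvmask(S["image"],(100,70,40),(125,255,255));m[:,330:]=0;m[:200]=0;m[360:]=0
y,x=np.nonzero(m);print("blue px",x.min(),x.max(),y.min(),y.max(),len(x))
p=np.degrees(0);tp=o["tool_pos"];piv=tp+.174*np.array([-.7071,0,-.7071])
for th in(-10,0,10):
    t=np.radians(th);P=[]
    for a in np.linspace(0,2*np.pi,40):
        for r,z in((.04,.001),(.037,-.049)):
            q=np.array([.0635+r*np.cos(a),r*np.sin(a),z]);P.append(proj(S,piv+[q[0]*np.cos(t)-q[2]*np.sin(t),q[1],q[0]*np.sin(t)+q[2]*np.cos(t)]))
    P=np.array(P);print(th,P.min(0),P.max(0))
E
```

```text
[ 0.6173 -0.1618  0.3847] [178.7743  43.0016  -0.0668] [-11.699   37.5871  35.5743  70.3495  -2.9608 117.6182 -64.5491]
blue px 223 268 240 290 285
-10 [231.7383 252.1229] [272.0703 295.9422]
0 [231.4311 250.7919] [272.0009 296.0758]
10 [230.7549 249.0754] [273.8142 295.0532]
```

send_rows(xyz=[[0.017,0,0.0183],[0.017,0,0.0183],[0.017,0,0.0183],[0.017,0,0.0183],[0,0,0],[0,0,0],[0,0,0]], rotation=[[0,0,0],[0,0,0],[0,0,0],[0,0,0],[0,-0.06,0],[0,0,0],[0,0,0]], jaw=[0,0,0,0,0,0,0])

```text
time_s: 45.25
tool_pos: [0.6179, -0.1627, 0.284]
tool_rot: [178.7, 46.4, -0.1]
force: [-0.3, -0.3, -1.1]
grip_width: 0.0146
grasp_force: 60.0
```

```bash
python3 - <<'E'
from h import *
np.set_printoptions(precision=4,suppress=True)
o=env.get_obs();print(o["tool_pos"],o["tool_rot"],o["qpos"])
w=env.read_camera("wrist");print(w["image"][100,320],w["image"][200,320]);cv2.imwrite("pics/w8.png",w["image"])
m=hsvmask(w["image"],(100,70,40),(125,255,255));y,x=np.nonzero(m);print(x.min(),x.max(),y.min(),y.max(),len(x))
E
```

```text
[ 0.6179 -0.1627  0.284 ] [178.6709  46.4103  -0.1243] [-11.22    43.2721  34.1109  74.6254  -4.4567 111.4543 -65.3168]
[124  81  64] [150 100  68]
189 510 42 479 38954
```

send_rows(xyz=[[0,0,0],[0.0158,0,0.0136],[0.0158,0,0.0136],[0.0158,0,0.0136],[0.0158,0,0.0136],[0.0118,0,0.0102],[0,0,0],[0,0,0],[0,0,0]], rotation=[[0,-0.05,0],[0,0,0],[0,0,0],[0,0,0],[0,0,0],[0,0,0],[0,0,0],[0,0,0],[0,0,0]], jaw=[0,0,0,0,0,0,0,0,0])

```text
time_s: 46.2
tool_pos: [0.6181, -0.164, 0.1855]
tool_rot: [178.6, 49.3, -0.2]
force: [1.2, 0.5, -1.4]
grip_width: 0.0149
grasp_force: 60.0
```

```bash
python3 - <<'E'
from h import *
np.set_printoptions(precision=4,suppress=True)
o=env.get_obs();print(o["tool_pos"],o["tool_rot"],o["qpos"],o["force"])
E
```

```text
[ 0.6181 -0.164   0.1855] [178.6201  49.297   -0.1746] [-10.1297  50.2834  32.2807  76.1877  -6.3619 106.0765 -66.0312] [ 1.1527  0.5351 -1.3787]
```

send_rows(xyz=[[0.0023,0,0.002],[0.0023,0,0.002],[0.0023,0,0.002],[0,0,0],[0,0,0]], rotation=[[0,0,0],[0,0,0],[0,0,0],[0,0,0],[0,0,0]], jaw=[0,0,0,0,0])

```text
time_s: 46.7
tool_pos: [0.6176, -0.1638, 0.1753]
tool_rot: [178.7, 49.4, -0.1]
force: [0.5, -0.3, -1.8]
grip_width: 0.0149
grasp_force: 60.0
```

send_rows(xyz=[[0.0023,0,0.002],[0,0,0],[0,0,0]], rotation=[[0,0,0],[0,0,0],[0,0,0]], jaw=[0,0,0])

```text
time_s: 47.0
tool_pos: [0.6176, -0.1638, 0.1723]
tool_rot: [178.7, 49.4, -0.1]
force: [0.1, -0.2, -1.8]
grip_width: 0.0148
grasp_force: 60.0
```

send_rows(xyz=[[0.0023,0,0.002],[0,0,0],[0,0,0]], rotation=[[0,0,0],[0,0,0],[0,0,0]], jaw=[0,0,0])

```text
time_s: 47.3
tool_pos: [0.6177, -0.1639, 0.1694]
tool_rot: [178.7, 49.4, -0.1]
force: [0.3, -0.1, -0.9]
grip_width: 0.0145
grasp_force: 60.0
```

send_rows(xyz=[[0.0015,0,0.0013],[0,0,0],[0,0,0]], rotation=[[0,0,0],[0,0,0],[0,0,0]], jaw=[0,0,0])

```text
time_s: 47.6
tool_pos: [0.6174, -0.1641, 0.1677]
tool_rot: [178.7, 49.4, -0.2]
force: [-2.4, 0.7, 3.1]
grip_width: 0.0146
grasp_force: 59.9
```

send_rows(xyz=[[0.0015,0,0.0013],[0,0,0],[0,0,0]], rotation=[[0,0,0],[0,0,0],[0,0,0]], jaw=[0,0,0])

```text
time_s: 47.9
tool_pos: [0.6173, -0.1643, 0.1659]
tool_rot: [178.6, 49.5, -0.2]
force: [-3.3, -0.4, 6.1]
grip_width: 0.0146
grasp_force: 59.9
```

send_rows(xyz=[[0.0015,0,0.0013],[0,0,0],[0,0,0]], rotation=[[0,0,0],[0,0,0],[0,0,0]], jaw=[0,0,0])

```text
time_s: 48.2
tool_pos: [0.617, -0.1646, 0.1643]
tool_rot: [178.6, 49.5, -0.3]
force: [-4.0, 0.1, 7.2]
grip_width: 0.0147
grasp_force: 59.9
```

send_rows(xyz=[[0.0015,0,0.0013],[0,0,0],[0,0,0]], rotation=[[0,0,0],[0,0,0],[0,0,0]], jaw=[0,0,0])

```text
time_s: 48.5
tool_pos: [0.6169, -0.1649, 0.1623]
tool_rot: [178.6, 49.5, -0.3]
force: [-3.6, -0.1, 6.9]
grip_width: 0.0148
grasp_force: 60.0
```

send_rows(xyz=[[0.001,0,0.0009],[0,0,0],[0,0,0]], rotation=[[0,0,0],[0,0,0],[0,0,0]], jaw=[0,0,0])

```text
time_s: 48.8
tool_pos: [0.6169, -0.1649, 0.161]
tool_rot: [178.5, 49.5, -0.3]
force: [-4.4, 0.1, 8.0]
grip_width: 0.015
grasp_force: 60.0
```

send_rows(xyz=[[0.001,0,0.0009],[0,0,0],[0,0,0]], rotation=[[0,0,0],[0,0,0],[0,0,0]], jaw=[0,0,0])

```text
time_s: 49.1
tool_pos: [0.6169, -0.1649, 0.1597]
tool_rot: [178.5, 49.5, -0.3]
force: [-4.5, -0.5, 6.3]
grip_width: 0.0147
grasp_force: 60.0
```

send_rows(xyz=[[0,0,0],[0,0,0],[0,0,0]], rotation=[[0,0,0],[0,0,0],[0,0,0]], jaw=[0,0,0], newtons=5)

```text
time_s: 49.4
tool_pos: [0.6177, -0.1639, 0.1583]
tool_rot: [178.7, 49.3, -0.1]
force: [-0.1, -0.0, -0.3]
grip_width: 0.016
grasp_force: 5.2
```

send_rows(xyz=[[0,0,0],[0,0,0],[0,0,0],[-0.0076,0,-0.0065],[-0.0228,0,-0.0195],[-0.03,0,-0.026],[-0.03,0,-0.026],[-0.03,0,-0.026],[0,0,0],[0,0,0]], rotation=[[0,0,0],[0,0,0],[0,0,0],[0,0,0],[0,0,0],[0,0,0],[0,0,0],[0,0,0],[0,0,0],[0,0,0]], jaw=[0.2,0.3,0.45,0.5,0.5,0.5,0.5,0.5,0.5,0.5])

```text
time_s: 50.4
tool_pos: [0.6181, -0.1619, 0.3195]
tool_rot: [178.7, 49.2, -0.1]
force: [0.1, 0.4, -0.4]
grip_width: 0.0434
grasp_force: 0.0
```

send_rows(xyz=[[0,0,0],[0,0,0],[0,0,0],[0,0,0],[0,0,0],[0,0,0],[0,0,-0.04],[0,0,-0.04],[-0.04,0,-0.02],[-0.04,0,0],[-0.04,0,0],[-0.03,0,0],[0,0,0],[0,0,0]], rotation=[[0,0.143,0],[0,0.143,0],[0,0.143,0],[0,0.143,0],[0,0.145,0],[0,0.145,0],[0,0,0],[0,0,0],[0,0,0],[0,0,0],[0,0,0],[0,0,0],[0,0,0],[0,0,0]], jaw=[0.5,0.5,0.5,0.5,0.5,0.5,0.5,0.5,0.5,0.5,0.5,0.5,0.5,0.5])

```text
time_s: 51.8
tool_pos: [0.4677, -0.1621, 0.4172]
tool_rot: [179.2, -0.0, 0.9]
force: [0.3, 0.1, -0.4]
grip_width: 0.0432
grasp_force: 0.0
```

```bash
python3 - <<'E'
from h import *
np.set_printoptions(precision=4,suppress=True)
o=env.get_obs();print(o["tool_pos"],o["tool_rot"],o["qpos"])
for n in("wrist","top","scene"):
    c=env.read_camera(n);cv2.imwrite(f"pics/r_{n}.png",c["image"])
    m=hsvmask(c["image"],(100,70,40),(125,255,255))
    if n=="scene": m[:200]=0;m[360:]=0;m[:,:120]=0;m[:,320:]=0
    if n=="top": m[:150]=0;m[:,:330]=0
    k,l,s,_=cv2.connectedComponentsWithStats(m);i=1+np.argmax(s[1:,4]);y,x=np.nonzero(l==i);Q=cast(c,np.c_[x,y],.05)[0]
    print(n,s[i],Q.min(0),Q.max(0),Q.mean(0))
E
```

```text
[ 0.4677 -0.1621  0.4172] [179.2021  -0.0009   0.8957] [-21.4053  -2.5571  36.4539 104.7745   2.3456  77.0734 -74.6006]
wrist [ 287   98   65   68 3385] [ 0.516 -0.196] [ 0.5772 -0.1351] [ 0.5472 -0.1654]
top [400 254   7   8  45] [ 0.4586 -0.175 ] [ 0.4775 -0.159 ] [ 0.4686 -0.1669]
scene [239 290  35  37 681] [ 0.4832 -0.2058] [ 0.5892 -0.1289] [ 0.552  -0.1688]
```

```bash
python3 - <<'E'
from h import *
np.set_printoptions(precision=4,suppress=True)
c=env.read_camera("wrist");im=c["image"]
y,x=np.nonzero(hsvmask(im,(100,70,40),(125,255,255))&cv2.circle(np.zeros(im.shape[:2],np.uint8),(320,132),60,255,-1))
Q=cast(c,np.c_[x,y],.008)[0];print("floor centre",(Q.min(0)+Q.max(0))/2,(Q.max(0)-Q.min(0))/2)
m=hsvmask(im,(95,60,15),(135,255,255));m[:20]=0
k,l,s,_=cv2.connectedComponentsWithStats(m);i=l[132,320];print(s[i])
b=(im[...,0].astype(int)-im[...,2]>8)
for r in range(60,275,8): 
    xs=np.nonzero(b[r,200:440])[0]+200;print(r,(xs.min(),xs.max(),len(xs)) if len(xs) else None,end=" ")
E
```

```text
floor centre [ 0.5383 -0.1669] [0.0539 0.0438]
[ 278   88   83  137 5247]
60 None 68 None 76 None 84 None 92 (np.int64(302), np.int64(337), 20) 100 (np.int64(291), np.int64(348), 32) 108 (np.int64(285), np.int64(354), 54) 116 (np.int64(281), np.int64(358), 64) 124 (np.int64(279), np.int64(360), 69) 132 (np.int64(278), np.int64(360), 72) 140 (np.int64(279), np.int64(359), 76) 148 (np.int64(282), np.int64(357), 70) 156 (np.int64(286), np.int64(352), 65) 164 (np.int64(293), np.int64(345), 52) 172 (np.int64(307), np.int64(331), 25) 180 (np.int64(311), np.int64(326), 16) 188 (np.int64(311), np.int64(326), 16) 196 (np.int64(311), np.int64(326), 16) 204 (np.int64(311), np.int64(326), 16) 212 (np.int64(309), np.int64(327), 19) 220 (np.int64(310), np.int64(326), 17) 228 None 236 None 244 None 252 None 260 None 268 None
```

```bash
python3 - <<'E'
from h import *
np.set_printoptions(precision=4,suppress=True)
c=env.read_camera("wrist")
print(hand(c,[(277.5,132),(361,132),(319,87.5),(290.5,100),(348.5,100),(292.5,164),(345.5,164)],(318,225),.04))
T=env.read_camera("top")
# nest: wrist view of tray not available; use s7 scene picture taken clear
S=dict(env.read_camera("scene"));S["image"]=cv2.imread("pics/s7.png")
g=S["image"].astype(int);hs=cv2.cvtColor(S["image"],cv2.COLOR_BGR2HSV)
print(hs[232,424],hs[225,380:470:3].tolist())
E
```

```text
(array([ 0.5475, -0.1665]), np.float64(-179.86304406385094), np.float64(0.09070550642542932), array([-0.0003, -0.0003, -0.0004, -0.0007, -0.0004, -0.0006, -0.0009]))
[ 33  24 188] [[21, 61, 166], [38, 15, 189], [35, 16, 188], [34, 23, 188], [33, 24, 188], [35, 26, 189], [35, 26, 189], [30, 27, 186], [19, 75, 115], [29, 30, 172], [33, 24, 188], [32, 23, 188], [34, 23, 188], [33, 24, 189], [33, 25, 187], [28, 27, 178], [20, 68, 124], [19, 81, 117], [19, 81, 113], [19, 80, 109], [20, 50, 153], [20, 114, 186], [22, 106, 187], [22, 106, 187], [22, 105, 187], [22, 106, 187], [20, 115, 187], [19, 120, 178], [16, 131, 103], [17, 132, 131]]
```

send_rows(xyz=[[0.0102,-0.0305,0],[0.0102,-0.0305,0],[0.0102,-0.0305,0],[0.0102,-0.0305,0],[0.0102,-0.0305,0],[0.0102,-0.0305,0],[0.0102,-0.0305,0],[0.0102,-0.0305,0],[0.0102,-0.0305,0],[0.0102,-0.0305,0],[0.0102,-0.0305,0],[0.0102,-0.0305,0],[0.0102,-0.0305,0],[0,0,0],[0,0,0],[0,0,0],[0,0,0],[0,0,0]], rotation=[[0.014,0,0.0157],[0,0,0],[0,0,0],[0,0,0],[0,0,0],[0,0,0],[0,0,0],[0,0,0],[0,0,0],[0,0,0],[0,0,0],[0,0,0],[0,0,0],[0,0,0],[0,0,0],[0,0,0],[0,0,0],[0,0,0]], jaw=[0.5,0.5,0.5,0.5,0.5,0.5,0.5,0.5,0.5,0.5,0.5,0.5,0.5,0.5,0.5,0.5,0.5,0.5])

```text
time_s: 53.95
tool_pos: [0.6004, 0.2329, 0.4173]
tool_rot: [179.9, -0.0, -0.1]
force: [0.6, -0.6, 0.3]
grip_width: 0.0434
grasp_force: 0.0
```

```bash
python3 - <<'E'
from h import *
np.set_printoptions(precision=4,suppress=True)
o=env.get_obs();print(o["tool_pos"],o["tool_rot"],o["qpos"])
c=env.read_camera("wrist");im=c["image"];cv2.imwrite("pics/n2.png",im);hs=cv2.cvtColor(im,cv2.COLOR_BGR2HSV)
p=proj(c,[.69,.233,.134]).astype(int);print(p)
for r in(p[1]-40,p[1],p[1]+40): print(r,[(x,*map(int,hs[r,x])) for x in range(p[0]-100,p[0]+101,8)])
E
```

```text
[0.6004 0.2329 0.4173] [179.9453  -0.0418  -0.1211] [ -39.6104   17.6925   20.335    83.7957   -6.0974   79.5891 -109.1809]
[319 114]
74 [(219, 22, 71, 217), (227, 22, 71, 217), (235, 22, 71, 216), (243, 22, 66, 218), (251, 10, 117, 207), (259, 11, 64, 100), (267, 21, 25, 166), (275, 16, 38, 127), (283, 18, 31, 122), (291, 15, 34, 119), (299, 108, 11, 233), (307, 110, 10, 230), (315, 113, 10, 229), (323, 20, 42, 196), (331, 13, 30, 118), (339, 19, 34, 119), (347, 18, 36, 121), (355, 105, 7, 231), (363, 9, 114, 212), (371, 22, 66, 217), (379, 22, 67, 217), (387, 23, 64, 218), (395, 22, 65, 219), (403, 22, 66, 218), (411, 22, 68, 217), (419, 16, 88, 182)]
114 [(219, 24, 61, 219), (227, 25, 61, 218), (235, 10, 118, 211), (243, 10, 72, 117), (251, 16, 40, 139), (259, 20, 37, 138), (267, 110, 10, 228), (275, 110, 10, 230), (283, 111, 11, 230), (291, 112, 12, 230), (299, 109, 12, 230), (307, 109, 12, 230), (315, 111, 11, 231), (323, 109, 12, 230), (331, 111, 11, 230), (339, 110, 10, 230), (347, 111, 11, 230), (355, 111, 11, 231), (363, 14, 31, 123), (371, 18, 35, 123), (379, 10, 109, 213), (387, 25, 57, 218), (395, 24, 60, 218), (403, 24, 62, 218), (411, 25, 60, 222), (419, 17, 85, 114)]
154 [(219, 22, 67, 218), (227, 22, 65, 219), (235, 23, 65, 217), (243, 10, 113, 214), (251, 9, 76, 118), (259, 20, 43, 135), (267, 18, 36, 143), (275, 110, 10, 230), (283, 106, 12, 229), (291, 111, 11, 229), (299, 110, 10, 229), (307, 108, 11, 230), (315, 109, 12, 232), (323, 111, 11, 230), (331, 113, 10, 230), (339, 113, 10, 229), (347, 108, 11, 230), (355, 15, 26, 136), (363, 17, 26, 140), (371, 9, 70, 128), (379, 19, 67, 216), (387, 20, 67, 217), (395, 20, 69, 218), (403, 21, 68, 217), (411, 15, 83, 166), (419, 15, 75, 112)]
```

```bash
cat >> h.py <<'E'
def rimfit(c,mask,c0,R,z,skip=()):
    """outermost mask pixel per direction about c0 (world), cast at z, known-radius fit"""
    y,x=np.nonzero(mask);Q=cast(c,np.c_[x,y],z)[0]
    for it in range(4):
        d=Q-c0;rr=np.linalg.norm(d,axis=1);a=np.degrees(np.arctan2(d[:,1],d[:,0]));P=[]
        for k in range(-180,180,6):
            if any(abs((k+3-s+180)%360-180)<25 for s in skip): continue
            i=(a>=k)&(a<k+6)&(rr<R+.008)&(rr>R-.012)
            if i.any(): P.append(Q[i][rr[i].argmax()])
        P=np.array(P);c0=least_squares(lambda q:np.linalg.norm(P-q,axis=1)-R,c0,loss="soft_l1",f_scale=.001).x
    return c0,len(P),np.abs(np.linalg.norm(P-c0,axis=1)-R).mean()
E
python3 - <<'E'
from h import *
np.set_printoptions(precision=4,suppress=True)
c=env.read_camera("wrist");im=c["image"]
t=hsvmask(im,(6,90,150),(13,200,255));print("terra",rimfit(c,t,np.array([.69,.24]),.055,.126,(180,-135,-157)))
w=hsvmask(im,(0,0,175),(179,34,255));print("cream",rimfit(c,w,np.array([.69,.24]),.0475,.134,(-135,180,-157)))
print("cream floor",rimfit(c,hsvmask(im,(95,0,215),(125,20,255)),np.array([.69,.24]),.0415,.092,()))
for r in range(150,275,8):
    a=np.nonzero(t[r,150:420])[0]+150;b=np.nonzero(w[r,150:420])[0]+150;print(r,(a.min(),a.max(),len(a)) if len(a) else 0,(b.min(),b.max(),len(b)) if len(b) else 0)
E
```

```text
terra (array([0.6814, 0.2412]), 44, np.float64(0.0005428506999599286))
cream (array([0.6838, 0.2389]), 44, np.float64(0.00047760572399121966))
cream floor (array([0.6831, 0.2403]), 60, np.float64(0.0015305987493124192))
150 (np.int64(240), np.int64(377), 8) (np.int64(150), np.int64(370), 107)
158 (np.int64(243), np.int64(373), 8) (np.int64(150), np.int64(366), 97)
166 (np.int64(248), np.int64(369), 8) (np.int64(150), np.int64(364), 87)
174 (np.int64(254), np.int64(258), 5) (np.int64(150), np.int64(371), 77)
182 (np.int64(261), np.int64(267), 7) (np.int64(150), np.int64(378), 65)
190 (np.int64(273), np.int64(344), 16) (np.int64(150), np.int64(385), 43)
198 (np.int64(290), np.int64(326), 37) (np.int64(150), np.int64(394), 45)
206 (np.int64(294), np.int64(313), 20) (np.int64(150), np.int64(374), 19)
214 0 (np.int64(150), np.int64(167), 18)
222 (np.int64(311), np.int64(311), 1) (np.int64(150), np.int64(168), 19)
230 (np.int64(312), np.int64(312), 1) (np.int64(150), np.int64(169), 20)
238 0 (np.int64(150), np.int64(170), 21)
246 0 (np.int64(150), np.int64(171), 22)
254 0 (np.int64(150), np.int64(172), 23)
262 0 (np.int64(150), np.int64(172), 23)
270 0 (np.int64(150), np.int64(174), 25)
```

send_rows(xyz=[[-0.0088,0.03075,0],[-0.0088,0.03075,0],[-0.0088,0.03075,0],[-0.0088,0.03075,0],[-0.0088,0.03075,0],[-0.0088,0.03075,0],[-0.0088,0.03075,0],[-0.0088,0.03075,0],[-0.0088,0.03075,0],[-0.0088,0.03075,0],[-0.0088,0.03075,0],[-0.0088,0.03075,0],[-0.0088,0.03075,0],[0,0,0.045],[0,0,0.045],[0,0,0.045],[0,0,0.02],[0,0,0],[0,0,0],[0,0,0]], rotation=[[0,0,0],[0,0,0],[0,0,0],[0,0,0],[0,0,0],[0,0,0],[0,0,0],[0,0,0],[0,0,0],[0,0,0],[0,0,0],[0,0,0],[0,0,0],[0,0,0],[0,0,0],[0,0,0],[0,0,0],[0,0,0],[0,0,0],[0,0,0]], jaw=[0.5,0.5,0.5,0.5,0.5,0.5,0.5,0.5,0.5,0.5,0.5,0.5,0.5,0.5,0.5,0.5,0.5,0.5,0.5,0.5])

```text
time_s: 56.05
tool_pos: [0.4867, -0.1661, 0.2642]
tool_rot: [179.9, -0.2, -0.0]
force: [0.2, 0.1, 1.5]
grip_width: 0.0434
grasp_force: 0.0
```

send_rows(xyz=[[0,0,0],[0,0,0]], rotation=[[0,0,0],[0,0,0]], jaw=[0.5,0.5])

```text
time_s: 56.25
tool_pos: [0.4863, -0.1659, 0.2635]
tool_rot: [179.9, -0.2, -0.0]
force: [1.0, -0.8, 0.0]
grip_width: 0.0435
grasp_force: 0.0
```

send_rows(xyz=[[0,0,0.02],[0,0,0.013],[0,0,0.007],[0,0,0],[0,0,0],[0,0,0],[0,0,0],[0,0,0],[0,0,0],[0,0,0],[0,0,0]], rotation=[[0,0,0],[0,0,0],[0,0,0],[0,0,0],[0,0,0],[0,0,0],[0,0,0],[0,0,0],[0,0,0],[0,0,0],[0,0,0]], jaw=[0.5,0.5,0.5,0.5,0.2,0.15,0.1,0,0,0,0], newtons=60)

```text
time_s: 57.35
tool_pos: [0.4859, -0.1659, 0.2226]
tool_rot: [179.9, -0.0, -0.0]
force: [-0.7, 0.9, 2.4]
grip_width: 0.0147
grasp_force: 60.0
```

send_rows(xyz=[[0,0,-0.005],[0,0,-0.015],[0,0,-0.03],[0,0,-0.035],[0,0,-0.035],[0,0,-0.035],[0,0,-0.005],[0,0,0],[0,0,0],[0,0,0]], rotation=[[0,0,0],[0,0,0],[0,0,0],[0,0,0],[0,0,0],[0,0,0],[0,0,0],[0,0,0],[0,0,0],[0,0,0]], jaw=[0,0,0,0,0,0,0,0,0,0])

```text
time_s: 58.35
tool_pos: [0.4851, -0.1653, 0.3805]
tool_rot: [180.0, 0.2, -0.0]
force: [0.2, -1.0, -2.1]
grip_width: 0.0148
grasp_force: 60.0
```

send_rows(xyz=[[0,0,0],[0,0,0],[0,0,0],[0,0,0],[0,0,0],[0,0,0],[0,0,0],[0,0,0],[0,0,0],[0,0,0],[0,0,0],[0,0,0],[0,0,0]], rotation=[[0,0,-0.1309],[0,0,-0.1309],[0,0,-0.1309],[0,0,-0.1309],[0,0,-0.1309],[0,0,-0.1309],[0,0,-0.1309],[0,0,-0.1309],[0,0,-0.1309],[0,0,-0.1309],[0,0,-0.1309],[0,0,-0.1309],[0,0,0]], jaw=[0,0,0,0,0,0,0,0,0,0,0,0,0])

```text
time_s: 59.65
tool_pos: [0.4854, -0.1655, 0.3809]
tool_rot: [-179.9, 0.1, 90.0]
force: [0.1, -0.8, -1.3]
grip_width: 0.0148
grasp_force: 60.0
```

```bash
cat >> h.py <<'E'
def held(c,o,diff,R,mask):
    tp=o["tool_pos"];y=np.radians(o["tool_rot"][2]);u=np.array([np.cos(y),np.sin(y)]);v=np.array([-u[1],u[0]])
    g=np.degrees(y)+180
    q,n,e=rimfit(c,mask,tp[:2]+u*(R+.022),R,tp[2]-diff+.001,(g,))
    return (q-tp[:2])@u,(q-tp[:2])@v,n,e
def bluemask(im):
    m=((im[...,0].astype(int)-im[...,2]>8)*255).astype(np.uint8);m[272:]=0;return m
E
python3 - <<'E'
from h import *
np.set_printoptions(precision=4,suppress=True)
c=env.read_camera("wrist");o=env.get_obs();print(o["tool_pos"],o["tool_rot"],o["qpos"])
print(held(c,o,.1745,.04,bluemask(c["image"])))
E
```

```text
[ 0.4855 -0.1655  0.3812] [-179.9059    0.0672   89.8139] [-18.3633   1.9626  35.2232 105.3478  -1.0874  73.1225  16.975 ]
(np.float64(0.06176928295566943), np.float64(-0.00018789278327178591), 52, np.float64(0.0008323959129874574))
```

send_rows(xyz=[[0.0214,0.0124,0],[0.0214,0.0124,0],[0.0214,0.0124,0],[0.0214,0.0124,0],[0.0214,0.0124,0],[0.0214,0.0124,0],[0.0214,0.0124,0],[0.0214,0.0124,0],[0.0214,0.0124,0],[0.0214,0.0124,0],[0.0214,0.0124,0],[0.0214,0.0124,0],[0.0214,0.0124,0],[0.0214,0.0124,0],[0.0214,0.0124,0],[0.0214,0.0124,0],[0,0,0],[0,0,0],[0,0,0],[0,0,0]], rotation=[[0,0,0],[0,0,0],[0,0,0],[0,0,0],[0,0,0],[0,0,0],[0,0,0],[0,0,0],[0,0,0],[0,0,0],[0,0,0],[0,0,0],[0,0,0],[0,0,0],[0,0,0],[0,0,0],[0,0,0],[0,0,0],[0,0,0],[0,0,0]], jaw=[0,0,0,0,0,0,0,0,0,0,0,0,0,0,0,0,0,0,0,0])

```text
time_s: 61.7
tool_pos: [0.6842, 0.1753, 0.3821]
tool_rot: [180.0, 0.1, 89.8]
force: [0.4, -0.6, -1.5]
grip_width: 0.0149
grasp_force: 60.0
```

```bash
python3 - <<'E'
from h import *
np.set_printoptions(precision=4,suppress=True)
c=env.read_camera("wrist");o=env.get_obs();print(o["tool_pos"],o["tool_rot"],o["qpos"])
print(held(c,o,.1736,.04,bluemask(c["image"])))
im=c["image"];w=hsvmask(im,(0,0,175),(179,34,255));t=hsvmask(im,(6,90,150),(13,200,255));c0=np.array([.6835,.239])
print("cream",rimfit(c,w,c0,.0475,.134,(-135,-90)),"terra",rimfit(c,t,c0,.055,.126,(180,-135,-90)))
cv2.imwrite("pics/w9.png",im)
E
```

```text
[0.6842 0.1754 0.3823] [179.9721   0.0761  89.8579] [-32.9887  26.8642  23.5681  76.5205 -10.5337  78.7504  -9.792 ]
(np.float64(0.06133234288742118), np.float64(-0.0009386413346819055), 52, np.float64(0.000986931191081775))
cream (array([0.6878, 0.2438]), 1, np.float64(1.1015995081409269e-08)) terra (array([0.6819, 0.2406]), 17, np.float64(0.00010162630091793077))
```

send_rows(xyz=[[0.002,-0.001,0.012],[0,0,0.014],[0,0,0.01],[0,0,0],[0,0,0],[0,0,0]], rotation=[[0,0,0],[0,0,0],[0,0,0],[0,0,0],[0,0,0],[0,0,0]], jaw=[0,0,0,0,0,0])

```text
time_s: 62.35
tool_pos: [0.6835, 0.1786, 0.3465]
tool_rot: [179.9, 0.1, 90.0]
force: [-0.9, 0.1, -0.5]
grip_width: 0.0152
grasp_force: 60.0
```

send_rows(xyz=[[0,0,0.006],[0,0,0.006],[0,0,0],[0,0,0]], rotation=[[0,0,0],[0,0,0],[0,0,0],[0,0,0]], jaw=[0,0,0,0])

```text
time_s: 62.75
tool_pos: [0.6832, 0.1787, 0.3336]
tool_rot: [-180.0, 0.1, 90.0]
force: [0.8, 0.4, -1.5]
grip_width: 0.0148
grasp_force: 60.0
```

send_rows(xyz=[[0,0,0.006],[0,0,0.004],[0,0,0],[0,0,0]], rotation=[[0,0,0],[0,0,0],[0,0,0],[0,0,0]], jaw=[0,0,0,0])

```text
time_s: 63.15
tool_pos: [0.6832, 0.1786, 0.3237]
tool_rot: [-180.0, 0.1, 90.0]
force: [0.9, 0.3, -1.2]
grip_width: 0.0148
grasp_force: 60.0
```

send_rows(xyz=[[0,0,0.003],[0,0,0.002],[0,0,0],[0,0,0]], rotation=[[0,0,0],[0,0,0],[0,0,0],[0,0,0]], jaw=[0,0,0,0])

```text
time_s: 63.55
tool_pos: [0.6833, 0.1787, 0.3189]
tool_rot: [180.0, 0.1, 90.0]
force: [0.7, -0.2, -2.4]
grip_width: 0.0152
grasp_force: 60.0
```

send_rows(xyz=[[0,0,0.0015],[0,0,0.001],[0,0,0],[0,0,0]], rotation=[[0,0,0],[0,0,0],[0,0,0],[0,0,0]], jaw=[0,0,0,0])

```text
time_s: 63.95
tool_pos: [0.6833, 0.1786, 0.3165]
tool_rot: [180.0, 0.1, 90.0]
force: [0.8, -0.1, -2.3]
grip_width: 0.0151
grasp_force: 60.0
```

send_rows(xyz=[[0,0,0.001],[0,0,0.001],[0,0,0],[0,0,0]], rotation=[[0,0,0],[0,0,0],[0,0,0],[0,0,0]], jaw=[0,0,0,0])

```text
time_s: 64.35
tool_pos: [0.6834, 0.1785, 0.3148]
tool_rot: [180.0, 0.1, 90.0]
force: [-0.1, -0.4, 0.2]
grip_width: 0.0149
grasp_force: 60.0
```

send_rows(xyz=[[0,0,0],[0,0,0],[0,0,0],[0,0,-0.005],[0,0,-0.02],[0,0,-0.04],[0,0,-0.035],[0,0,0],[0,0,0],[0,0,0]], rotation=[[0,0,0],[0,0,0],[0,0,0],[0,0,0],[0,0,0],[0,0,0],[0,0,0],[0,0,0],[0,0,0],[0,0,0]], jaw=[0.2,0.28,0.3,0.3,0.3,0.3,0.3,0.3,0.3,0.3])

```text
time_s: 65.35
tool_pos: [0.683, 0.1788, 0.4133]
tool_rot: [-179.9, 0.1, 90.0]
force: [-0.4, 0.5, -1.4]
grip_width: 0.0262
grasp_force: 0.0
```

```bash
python3 - <<'E'
from h import *
np.set_printoptions(precision=4,suppress=True)
c=env.read_camera("wrist");o=env.get_obs();print(o["tool_pos"],o["tool_rot"]);im=c["image"];cv2.imwrite("pics/n3.png",im)
w=hsvmask(im,(0,0,175),(179,34,255));t=hsvmask(im,(6,90,150),(13,200,255));c0=np.array([.683,.24])
print("blue",rimfit(c,bluemask(im),c0,.04,.142,(-90,)),"cream",rimfit(c,w,c0,.0475,.134,(-135,-90)),"terra",rimfit(c,t,c0,.055,.126,(180,-135,-90)))
for n,s,h in(("top",(450,186),(449,208)),("scene",(246,385),(232,366))):
    k=env.read_camera(n);m=hsvmask(k["image"],(23,130,60),(34,255,255));y,x=np.nonzero(m);Q=cast(k,np.c_[x,y],.051)[0];Q=Q[np.linalg.norm(Q-[.66,-.295],axis=1)<.16];print(n,len(Q),Q.mean(0),Q.min(0),Q.max(0))
E
```

```text
[0.6829 0.1789 0.4129] [-179.8743    0.097    89.9827]
blue (array([0.6863, 0.2414]), 52, np.float64(0.0014877756334162533)) cream (array([0.6835, 0.2391]), 21, np.float64(0.00013905139340161863)) terra (array([0.6814, 0.2408]), 37, np.float64(0.0003161349113087475))
top 239 [ 0.6493 -0.2932] [ 0.5948 -0.3212] [ 0.6938 -0.272 ]
scene 431 [ 0.6582 -0.297 ] [ 0.5963 -0.3218] [ 0.6961 -0.2729]
```

send_rows(xyz=[[0,0,0],[0,0,0],[0,0,0],[0,0,0],[0,0,0],[0,0,0],[0,0,0],[0,0,0],[0,0,0],[0,0,0],[0,0,0],[0,0,0],[0,0,0]], rotation=[[0,0,0.1338],[0,0,0.1338],[0,0,0.1338],[0,0,0.1338],[0,0,0.1338],[0,0,0.1338],[0,0,0.1338],[0,0,0.1338],[0,0,0.1338],[0,0,0.1338],[0,0,0.1338],[0,0,0.1338],[0,0,0]], jaw=[0.3,0.4,0.5,0.5,0.5,0.5,0.5,0.5,0.5,0.5,0.5,0.5,0.5])

```text
time_s: 66.8
tool_pos: [0.6832, 0.1789, 0.4134]
tool_rot: [179.9, 0.1, -2.0]
force: [-0.0, 0.5, 0.1]
grip_width: 0.0435
grasp_force: 0.0
```

send_rows(xyz=[[-0.0034,0.0317,0],[-0.0034,0.0317,0],[-0.0034,0.0317,0],[-0.0034,0.0317,0],[-0.0034,0.0317,0],[-0.0034,0.0317,0],[-0.0034,0.0317,0],[-0.0034,0.0317,0],[-0.0034,0.0317,0],[-0.0034,0.0317,0],[-0.0034,0.0317,0],[-0.0034,0.0317,0],[-0.0034,0.0317,0],[-0.0034,0.0317,0],[-0.0034,0.0317,0],[0,0,0],[0,0,0],[0,0,0],[0,0,0]], rotation=[[0,0,0],[0,0,0],[0,0,0],[0,0,0],[0,0,0],[0,0,0],[0,0,0],[0,0,0],[0,0,0],[0,0,0],[0,0,0],[0,0,0],[0,0,0],[0,0,0],[0,0,0],[0,0,0],[0,0,0],[0,0,0],[0,0,0]], jaw=[0.5,0.5,0.5,0.5,0.5,0.5,0.5,0.5,0.5,0.5,0.5,0.5,0.5,0.5,0.5,0.5,0.5,0.5,0.5])

```text
time_s: 68.7
tool_pos: [0.6164, -0.2929, 0.4147]
tool_rot: [-180.0, -0.0, -1.8]
force: [-0.8, -0.3, 0.2]
grip_width: 0.0436
grasp_force: 0.0
```

```bash
cat >> h.py <<'E'
def yelmask(im):
    m=hsvmask(im,(22,100,50),(35,255,255));m[272:]=0;return m
E
python3 - <<'E'
from h import *
np.set_printoptions(precision=4,suppress=True)
c=env.read_camera("wrist");o=env.get_obs();print(o["tool_pos"],o["tool_rot"]);im=c["image"]
m=yelmask(im);q=rimfit(c,m,np.array([.669,-.297]),.026,.05,(180,));print(q)
y,x=np.nonzero(m);Q=cast(c,np.c_[x,y],.051)[0]-q[0];r=np.linalg.norm(Q,axis=1);H=Q[(r>.04)&(r<.09)];print(len(H),np.degrees(np.arctan2(H[:,1].mean(),H[:,0].mean())),np.linalg.norm(H,axis=1).max())
E
```

```text
[ 0.6163 -0.293   0.4148] [179.9872  -0.0202  -1.8357]
(array([ 0.6698, -0.2968]), 52, np.float64(0.0006540833469827012))<stdin>:5: RuntimeWarning: Mean of empty slice.
  ret = ret.dtype.type(ret / rcount)
Traceback (most recent call last):
ValueError: zero-size array to reduction operation maximum which has no identity
```

send_rows(xyz=[[0,0.002,0.04],[0,0,0.045],[0,0,0.045],[0,0,0.02],[0,0,0],[0,0,0],[0,0,0]], rotation=[[0,0,0],[0,0,0],[0,0,0],[0,0,0],[0,0,0],[0,0,0],[0,0,0]], jaw=[0.5,0.5,0.5,0.5,0.5,0.5,0.5])

```text
time_s: 69.45
tool_pos: [0.6164, -0.2971, 0.2673]
tool_rot: [179.9, -0.2, -2.0]
force: [0.7, 0.1, -0.0]
grip_width: 0.0433
grasp_force: 0.0
```

send_rows(xyz=[[0,0,0.02],[0,0,0.014],[0,0,0.007],[0,0,0],[0,0,0],[0,0,0],[0,0,0],[0,0,0],[0,0,0],[0,0,0],[0,0,0]], rotation=[[0,0,0],[0,0,0],[0,0,0],[0,0,0],[0,0,0],[0,0,0],[0,0,0],[0,0,0],[0,0,0],[0,0,0],[0,0,0]], jaw=[0.5,0.5,0.5,0.5,0.2,0.15,0.1,0,0,0,0])

```text
time_s: 70.55
tool_pos: [0.6156, -0.297, 0.2242]
tool_rot: [179.9, -0.0, -2.0]
force: [-0.1, -0.5, 0.8]
grip_width: 0.0148
grasp_force: 60.0
```

send_rows(xyz=[[0,0,-0.005],[0,0,-0.015],[0,0,-0.03],[0,0,-0.035],[0,0,-0.035],[0,0,-0.035],[0,0,-0.015],[0,0,0],[0,0,0],[0,0,0]], rotation=[[0,0,0],[0,0,0],[0,0,0],[0,0,0],[0,0,0],[0,0,0],[0,0,0],[0,0,0],[0,0,0],[0,0,0]], jaw=[0,0,0,0,0,0,0,0,0,0])

```text
time_s: 71.55
tool_pos: [0.6152, -0.2961, 0.3916]
tool_rot: [-180.0, 0.2, -2.0]
force: [-0.2, 0.2, -0.5]
grip_width: 0.0151
grasp_force: 60.0
```

```bash
python3 - <<'E'
from h import *
np.set_printoptions(precision=4,suppress=True)
c=env.read_camera("wrist");o=env.get_obs();print(o["tool_pos"],o["tool_rot"],o["qpos"])
print(held(c,o,.174,.026,yelmask(c["image"])))
E
```

```text
[ 0.6152 -0.2962  0.3916] [-179.9871    0.1815   -2.0159] [ -9.3186  28.209   46.8479  80.3005 -20.388   80.3559 -54.4846]
(np.float64(0.05339617334599888), np.float64(0.0016906650551826593), 51, np.float64(0.0009307555655256692))
```

send_rows(xyz=[[-0.0002,-0.0316,0],[-0.0002,-0.0316,0],[-0.0002,-0.0316,0],[-0.0002,-0.0316,0],[-0.0002,-0.0316,0],[-0.0002,-0.0316,0],[-0.0002,-0.0316,0],[-0.0002,-0.0316,0],[-0.0002,-0.0316,0],[-0.0002,-0.0316,0],[-0.0002,-0.0316,0],[-0.0002,-0.0316,0],[-0.0002,-0.0316,0],[-0.0002,-0.0316,0],[-0.0002,-0.0316,0],[-0.0002,-0.0316,0],[-0.0002,-0.0316,0],[0,0,0],[0,0,0],[0,0,0]], rotation=[[0,0,0],[0,0,0],[0,0,0],[0,0,0],[0,0,0],[0,0,0],[0,0,0],[0,0,0],[0,0,0],[0,0,0],[0,0,0],[0,0,0],[0,0,0],[0,0,0],[0,0,0],[0,0,0],[0,0,0],[0,0,0],[0,0,0],[0,0,0]], jaw=[0,0,0,0,0,0,0,0,0,0,0,0,0,0,0,0,0,0,0,0])

```text
time_s: 73.6
tool_pos: [0.6311, 0.2388, 0.3926]
tool_rot: [179.8, 0.0, -2.1]
force: [0.2, -0.4, -0.4]
grip_width: 0.0151
grasp_force: 60.0
```

```bash
python3 - <<'E'
from h import *
np.set_printoptions(precision=4,suppress=True)
c=env.read_camera("wrist");o=env.get_obs();print(o["tool_pos"],o["tool_rot"],o["qpos"])
im=c["image"];c0=np.array([.684,.24])
print(held(c,o,.1752,.026,yelmask(im)),"terra",rimfit(c,hsvmask(im,(6,90,150),(13,200,255)),c0,.055,.126,(180,-135,-90)),"blue",rimfit(c,bluemask(im),c0,.04,.142,(-90,180)))
E
```

```text
[0.6313 0.2384 0.3929] [179.8639   0.0129  -2.1661] [ -51.1126   24.9257   38.7174   81.384   -15.4413   79.1366 -104.2679]
(np.float64(0.053770830855430385), np.float64(0.0013811564803230586), 51, np.float64(0.0007150161111768087)) terra (array([0.6813, 0.2408]), 35, np.float64(0.0004737996313501332)) blue (array([0.6886, 0.2414]), 36, np.float64(0.002188482244669059))
```

send_rows(xyz=[[0,-0.002,0.012],[0,0,0.016],[0,0,0.014],[0,0,0.006],[0,0,0],[0,0,0],[0,0,0]], rotation=[[0,0,0],[0,0,0],[0,0,0],[0,0,0],[0,0,0],[0,0,0],[0,0,0]], jaw=[0,0,0,0,0,0,0])

```text
time_s: 74.35
tool_pos: [0.6314, 0.2423, 0.3462]
tool_rot: [180.0, -0.1, -2.0]
force: [0.4, 0.9, -0.5]
grip_width: 0.0149
grasp_force: 60.0
```

send_rows(xyz=[[0,0,0.007],[0,0,0.006],[0,0,0.003],[0,0,0],[0,0,0]], rotation=[[0,0,0],[0,0,0],[0,0,0],[0,0,0],[0,0,0]], jaw=[0,0,0,0,0])

```text
time_s: 74.85
tool_pos: [0.6311, 0.2422, 0.3293]
tool_rot: [179.9, -0.0, -2.0]
force: [0.0, -0.1, -0.5]
grip_width: 0.0149
grasp_force: 60.0
```

send_rows(xyz=[[0,0,0.0015],[0,0,0.0015],[0,0,0.001],[0,0,0],[0,0,0]], rotation=[[0,0,0],[0,0,0],[0,0,0],[0,0,0],[0,0,0]], jaw=[0,0,0,0,0])

```text
time_s: 75.35
tool_pos: [0.6311, 0.2423, 0.3255]
tool_rot: [179.9, -0.0, -2.0]
force: [-1.2, -0.0, -0.6]
grip_width: 0.0145
grasp_force: 60.0
```

send_rows(xyz=[[0,0,0.001],[0,0,0.0005],[0,0,0],[0,0,0]], rotation=[[0,0,0],[0,0,0],[0,0,0],[0,0,0]], jaw=[0,0,0,0])

```text
time_s: 75.75
tool_pos: [0.6311, 0.2422, 0.3243]
tool_rot: [180.0, -0.0, -2.0]
force: [-1.4, 0.5, 2.9]
grip_width: 0.0146
grasp_force: 60.0
```

Contact at the expected height; release, rise and look.

send_rows(xyz=[[0,0,0],[0,0,0],[0,0,0],[0,0,-0.005],[0,0,-0.02],[0,0,-0.04],[0,0,-0.035],[0,0,0],[0,0,0],[0,0,0]], rotation=[[0,0,0],[0,0,0],[0,0,0],[0,0,0],[0,0,0],[0,0,0],[0,0,0],[0,0,0],[0,0,0],[0,0,0]], jaw=[0.2,0.28,0.3,0.3,0.3,0.3,0.3,0.3,0.3,0.3])

```text
time_s: 76.75
tool_pos: [0.6308, 0.2423, 0.4228]
tool_rot: [179.9, 0.1, -2.0]
force: [-0.1, -1.0, -0.2]
grip_width: 0.0264
grasp_force: 0.0
```

```bash
python3 - <<'E'
from h import *
np.set_printoptions(precision=4,suppress=True)
c=env.read_camera("wrist");o=env.get_obs();print(o["tool_pos"],o["tool_rot"]);im=c["image"]
S=env.read_camera("scene")["image"]
cv2.imwrite("pics/f.png",np.hstack([im[:300,130:520],cv2.resize(S[150:310,300:500],(375,300))]))
E
```

```text
[0.6307 0.2424 0.4224] [179.8843   0.1068  -2.0145]
```

View pics/f.png

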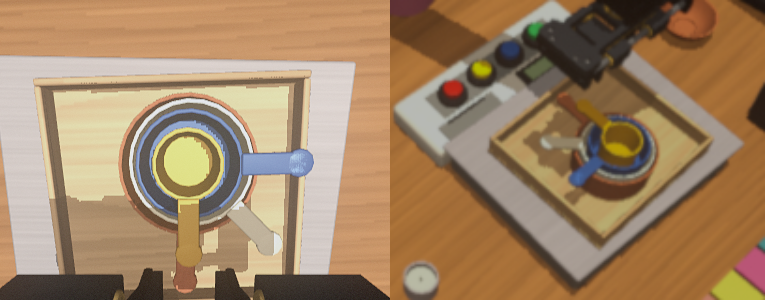

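send_rows(xyz=[[-0.0308,0,0],[-0.0308,0,0],[-0.0308,0,0],[-0.0308,0,0],[-0.0308,0,0],[-0.0308,0,0],[0,0.0012,0],[0,0,0.045],[0,0,0.045],[0,0,0.045],[0,0,0.018],[0,0,0],[0,0,0],[0,0,0],[0,0,0]], rotation=[[0,0,-0.035],[0,0,0],[0,0,0],[0,0,0],[0,0,0],[0,0,0],[0,0,0],[0,0,0],[0,0,0],[0,0,0],[0,0,0],[0,0,0],[0,0,0],[0,0,0],[0,0,0]], jaw=[0.3,0.1,0,0,0,0,0,0,0,0,0,0,0,0,0], newtons=20)

```text
time_s: 78.35
tool_pos: [0.4471, 0.2424, 0.2724]
tool_rot: [-179.9, -0.1, -0.0]
force: [0.0, 0.5, -0.8]
grip_width: -0.0
grasp_force: 0.0
```

send_rows(xyz=[[0,0,0],[0,0,0]], rotation=[[0,0,0],[0,0,0]], jaw=[0,0])

```text
time_s: 78.55
tool_pos: [0.4465, 0.2422, 0.2715]
tool_rot: [180.0, -0.1, -0.0]
force: [-0.5, -1.1, -0.7]
grip_width: 0.0003
grasp_force: 0.0
```

Press to commanded ≈ 0.2415: down 0.0285.

send_rows(xyz=[[0,0.001,0.013],[0,0,0.006],[0,0,0.004],[0,0,0.003],[0,0,0.0025],[0,0,0],[0,0,0],[0,0,0]], rotation=[[0,0,0],[0,0,0],[0,0,0],[0,0,0],[0,0,0],[0,0,0],[0,0,0],[0,0,0]], jaw=[0,0,0,0,0,0,0,0])

```text
time_s: 79.35
tool_pos: [0.4461, 0.2407, 0.2434]
tool_rot: [179.9, 0.1, -0.0]
force: [-6.2, -3.4, 14.9]
grip_width: 0.0002
grasp_force: 7.0
```

Fully down (14.9 N). Up, across to red.

send_rows(xyz=[[0,0,-0.0085],[0,0,-0.02],[0,0,0],[0,0,0],[-0.001,0.028,0],[-0.001,0.028,0],[0,0,0],[0,0,0],[0,0,0]], rotation=[[0,0,0],[0,0,0],[0,0,0],[0,0,0],[0,0,0],[0,0,0],[0,0,0],[0,0,0],[0,0,0]], jaw=[0,0,0,0,0,0,0,0,0])

```text
time_s: 80.25
tool_pos: [0.4441, 0.186, 0.2705]
tool_rot: [179.9, -0.0, 0.0]
force: [-0.3, 0.4, 1.5]
grip_width: 0.0005
grasp_force: 0.0
```

send_rows(xyz=[[0,0,0.013],[0,0,0.006],[0,0,0.004],[0,0,0.003],[0,0,0.0025],[0,0,0],[0,0,0],[0,0,0]], rotation=[[0,0,0],[0,0,0],[0,0,0],[0,0,0],[0,0,0],[0,0,0],[0,0,0],[0,0,0]], jaw=[0,0,0,0,0,0,0,0])

```text
time_s: 81.05
tool_pos: [0.4441, 0.1852, 0.2434]
tool_rot: [180.0, 0.1, -0.0]
force: [-6.8, -2.1, 13.2]
grip_width: 0.0007
grasp_force: 6.6
```

send_rows(xyz=[[0,0,-0.01],[0,0,-0.03],[0,0,-0.04],[0,0,-0.04],[0,0,-0.04],[0,0.04,0],[0,0.04,0],[0,0.04,0],[0,0,0],[0,0,0],[0,0,0]], rotation=[[0,0,0],[0,0,0],[0,0,0],[0,0,0],[0,0,0],[0,0,0],[0,0,0],[0,0,0],[0,0,0],[0,0,0],[0,0,0]], jaw=[0,0,0,0,0,0,0,0,0,0,0])

```text
time_s: 82.15
tool_pos: [0.4442, 0.0662, 0.4026]
tool_rot: [180.0, -0.0, 0.1]
force: [-0.0, 0.6, 0.5]
grip_width: 0.0005
grasp_force: 0.0
```

```bash
python3 -c "
from cell import env
o=env.get_obs();print(o['time_s'],o['tool_pos'],o['force'])
print(env.sign_off())"
```

```text
82.15 [0.44422666 0.06619298 0.40260681] [-0.01650792  0.61255725  0.45482281]
the job is handed in; nothing more can be done
None
```

Job handed in at 82 s: keys pressed in order (green, blue, then yellow, red), and the four cups present (terracotta, cream, blue, mustard) are nested upright in the tray; the blue cup's first lowering hit the nest, tipping it in the grip and shifting the nest about 2 cm, so I reset it on the counter and placed it again.

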